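Pack the battery case, shut it and lock its keeper

ROBOT

A 7-joint arm with a two-finger parallel gripper is mounted at the origin on the work surface. World frame = base frame: x ahead of the robot, y to its left, z up, the work surface at z = 0. Lengths are in mm, angles in rad, forces in N, time in s.
With the tool pointing down it reaches from about 425 to 950 mm from the base axis. Payload 4.7 kg.
Tool frame: the origin (TCP) lies midway between the tips of the shut fingers; the grasp point (between the pads) lies 19 mm behind it; z points along the fingers, y is the line along which they close (so a half turn about z gives the same grasp; the last joint's range is limited). The gripper opens to 87 mm and grips with 3 to 60 N. Pads are 19 mm wide; open, the fingers measure 117 mm over their backs; the gripper's body (75 mm by 190 mm) begins 51 mm behind the grasp point.
Start: joints at [1.081, 0.469, -0.049, 1.532, 0.024, 1.141, -0.082], TCP at [300.198, -604.594, 187.373] pointing down, gripper open.
Joint ranges: [-2.59, 2.59], [-0.33, 1.99], [-1.39, 1.29], [0.1, 2.45], [-1.04, 4.18], [0.21, 1.99], [-2.66, 2.66]. Speed limits (rad/s): [2.57, 2.57, 3.14, 3.14, 3.14, 3.14, 3.14].

INTERFACE

Orientations are given as a rotation vector (axis times angle).
In Python, from rig import readout, eyes, arm gives the robot as it stands.
- The arm moves only by the shell command python3 -m inch 'ROWS' [FORCE]. ROWS is JSON, a list that holds one entry, the list of rows, each a list of 7 numbers: the shift along the tool's x, y, z in units of 40 mm (1.0 is 40 mm), then the turn, a rotation vector about the tool's x, y, z in units of 5 degrees (1.0 is 5 degrees), then the gripper's target within -1 to 1 (shut at 1, half-way at 0, fully open at -1). In form: [[[x, y, z, wx, wy, wz, claw], ...]]. A call has 1 to 10 rows; each row shifts and turns the commanded pose from where the row before left it, along the tool's axes as they then stand; what a row does not reach is not made up. A row lasts 1/8 s, in which the tool goes at most 62.5 mm and 10.7 degrees, less where a joint would pass 70% of its speed; a pose out of reach is approached as far as the arm can. A call is refused whole if a number of a shift passes 1 or a number of a turn 1, either way. A call with a gripper value outside its range is refused whole. The fingers move at their own pace and stop on an object; FORCE is the grip in N (left out, the last holds). Time passes only in rows, so rows that do not move let the fingers close. It gives the time, the measured TCP pose, the force, the opening and the grip force at its end, in the units of the state.
- readout.observe(): the state, without advancing time (a new reading comes with each control period).
- eyes.get_image(name): name is "side" or "top"; returns the picture (420x560x3 uint8, red, green, blue); there is no depth.
- eyes.camera_info(name): a dict with "K" (3x3 intrinsics, pixels), "world_from_camera" (4x4, takes a point from camera to world coordinates). Camera axes: x right, y up, looking along -z (the intrinsics and any distortion apply to the point x, -y, -z); pixel columns grow to the right and rows downward; lengths in mm; the calibration is good to about 2 mm. A picture is of the moment at which its call begins. camera_info takes no time and is no camera call.
- arm.job_done(): hands the job in; it is judged then, once.
The state is a dict: "t": time; "qpos": joint angles; "dq": joint speeds; "joint_efforts": joint torques, N m; "tool_pos": TCP position; "orientation": TCP orientation; "wrist_force": force on the tool from outside, world axes, zero at the start; "torque": the same for the moment, N m; "grip_width": opening from 0.0 (shut) to 1.0 (fully open); "gripper_force": force on a finger pad.
Only numpy, scipy, OpenCV 4.12 (cv2) and the standard library are available. Lean on these libraries where they do the work, as an engineer would, in place of code of your own. Each camera call takes 0.05 s, during which the arm holds its last target. There are 200 camera calls.

TASK

Get the orange transport case ready to leave: take the tall pillar stub out and stand it upright near the middle of the round rubber mat, and lay all the loose battery packs from the bench inside the case, none on top of another, so that nothing rises above the fill line. Then put the lid on so that it sits fully down all round with its tongue over the case's lug, swing the steel keeper across the tongue until its hole is over the holes below, and push the locking pin fully home through all of them. Do not disturb the white cradle, the carton or the screwdriver.

Things in the scene. Friction and masses are not known exactly. Their poses are not given: they have to be found in the camera images.
- case: open orange case, fixed, pale fill line 60 mm up. Origin: centre of underside; z up, long side along y. Outside 114 (x) by 230 (y) by 74 mm high, walls and floor 5 mm. A lug (y 115 to 165, x -80 to 30 mm, top 74 mm high) on its +y end carries the pin hole and the keeper's pivot. Room for four packs side by side, their length along x, 48 mm apart along y
- case_hole (a point): mouth of the pin hole in the lug's top face, at x 0, y 140, z 74 mm of the case; hole 16 mm across, 34 mm deep, open below
- keeper (a joint): angle (rad) of the steel keeper bar about its upright pivot: 0 = bar points along the case's +x, its hole right over the lug's hole; grows anticlockwise from above (1.57 = points to the case's +y, clear of the lid). Range -0.35 to 1.75, no stop at 0; stays where it is left (about 0.6 N at the knob)
- keeper_pivot (a point): the keeper's pivot, at x -60, y 140 mm of the case, at the level of the bar's top face (93 mm above the bench). The bar is 28 mm wide and 8 mm thick (85 to 93 mm above the bench) and reaches 122 mm from the pivot; its hole, 17 mm across, is 60 mm from the pivot
- keeper_knob (a point): black upright round knob on the keeper, 18 mm across and 36 mm tall above the bar, 108 mm from the pivot; this point is on its axis 24 mm above the bar's top face
- lid_grip (a point): loose orange lid, 0.45 kg; point: centre of its black grip bar (18 x, 90 y, 34 mm high); z up, long side along y. Plate 114 by 230 by 8 mm, top 17 mm below the point; under it a rim 98 by 214, 8 mm deep, fits in the case with 3 mm play; tongue 54 mm wide on the +y end. Starts rim down on the bench. Seated: axes agree with the case's, point over the case's centre, 99 mm above the bench
- lid_hole (a point): the 23 mm hole in the lid's tongue, 140 mm from the lid's centre along its +y, at the underside of the plate
- pillar_mid (a point): tall instrument pillar stub standing in the case at the start: white column with steel discs, 110 mm tall, too tall for the lid; foot disc 54 mm across, column 40 mm, top disc 48 mm across and 22 mm high; 0.4 kg. This point is on its axis half-way up (55 mm), z along the axis
- mat_top (a point): centre of the top face of a round black rubber mat, 130 mm across, 3 mm thick, fixed to the bench
- pin_head (a point): locking pin standing in a fixed aluminium block 56 mm each way. Shank 11 mm across, 50 mm long, tapered end; collar 28 mm across, 4 mm thick; black square head 22 by 22 by 36 mm tall, sides along x and y. Point: centre of the head, 72 mm above the tip; z up. Fully home, the collar rests on the keeper and the tip is 43 mm above the bench
- pin_tip (a point): lower end of the locking pin's shank
- cradle: bystander: white two-arm cradle, 110 mm long, on the bench; origin under its centre
- carton: bystander: small brown carton 80 by 110 by 60 mm; origin under its centre
- driver: bystander: screwdriver lying on the bench
- pack0_mid (a point): grey battery pack (may be absent), T-shaped in section: body 80 (x) by 40 (y) by 24 mm high, on it a black grip rib 60 (x) by 18 (y) by 28 mm high; 52 mm tall in all, about 0.2 kg. This point is on its centre, 26 mm above its underside; z up. Starts lying on the bench, rib up
- pack1_mid (a point): grey battery pack (may be absent), T-shaped in section: body 80 (x) by 40 (y) by 24 mm high, on it a black grip rib 60 (x) by 18 (y) by 28 mm high; 52 mm tall in all, about 0.2 kg. This point is on its centre, 26 mm above its underside; z up. Starts lying on the bench, rib up
- pack2_mid (a point): grey battery pack (may be absent), T-shaped in section: body 80 (x) by 40 (y) by 24 mm high, on it a black grip rib 60 (x) by 18 (y) by 28 mm high; 52 mm tall in all, about 0.2 kg. This point is on its centre, 26 mm above its underside; z up. Starts lying on the bench, rib up
- pack3_mid (a point): grey battery pack (may be absent), T-shaped in section: body 80 (x) by 40 (y) by 24 mm high, on it a black grip rib 60 (x) by 18 (y) by 28 mm high; 52 mm tall in all, about 0.2 kg. This point is on its centre, 26 mm above its underside; z up. Starts lying on the bench, rib up
Mind the look-alikes: they are no part of the job. Leave any pink or purple look-alike of the part that bears pack1_mid alone.

How it is judged:
By the outcome, as a careful person would: the job done as asked, in the order asked, and still so for the second after the job is handed in, with the robot touching nothing.
Of pack0, pack1, pack2, pack3 only 2 to 4 are there at a start; the rules pass over those that are not, and their reading is None.
At some moment in a run one of pack0, pack1, pack2, pack3 may be knocked a few centimetres aside while the robot is not near it.
It also fails if it takes over 210 s, if anything falls off the work surface, if the arm or the gripper's body presses on something with over 40 N, if the wrist force passes 120 N, or if a joint passes its speed limit or range.

## Working session

There is one attempt and no reset: what is moved stays moved. The work goes in short steps, Python scripts to look and compute and a shell command to move; the robot and the scene stay as the last step left them, time stands still between calls to the robot, and variables do not carry over. Pictures are saved under pics/ and viewed, at most 14 in all, crops included, and the job is handed in when it is done.

```bash
ls; mkdir -p pics; python3 - <<'E'
from rig import readout, eyes, arm
import cv2,json
s=readout.observe(); print(s)
for n in("top","side"):
    im=eyes.get_image(n); cv2.imwrite(f"pics/{n}0.png",im[:,:,::-1]); c=eyes.camera_info(n); print(n,c)
E
```

```text
pics
{'t': 0.0, 'qpos': array([ 1.08109584,  0.46946348, -0.04858266,  1.5336961 ,  0.02411523,
        1.14099817, -0.08230772]), 'dq': array([-0.00033617,  0.00153041, -0.00118733, -0.00021505, -0.00123492,
       -0.00037385, -0.00179509]), 'joint_efforts': array([ 8.22298043e-04, -5.07971978e+01, -8.05109041e-02, -2.36152089e+01,
       -6.13829191e-02,  3.80688719e-02,  1.93221790e-04]), 'tool_pos': array([ 299.84536575, -603.99525645,  186.28369441]), 'orientation': array([-3.05671604e+00, -7.17031615e-01,  8.49609626e-04]), 'wrist_force': array([0.90537922, 0.73446291, 0.21050359]), 'torque': array([ 0.05463012,  0.04164683, -0.04042331]), 'gripper_force': 0.0, 'grip_width': 1.0000545006150712}
top {'K': array([[425.262453  ,   0.        , 275.32010121],
       [  0.        , 425.262453  , 213.18960234],
       [  0.        ,   0.        ,   1.        ]]), 'world_from_camera': array([[ 9.35407677e-03,  9.98880230e-01, -4.63765805e-02,
         5.06835782e+02],
       [-9.99836153e-01,  1.00616677e-02,  1.50476119e-02,
         6.23333897e+01],
       [ 1.54973878e-02,  4.62282253e-02,  9.98810684e-01,
         1.23117149e+03],
       [ 0.00000000e+00,  0.00000000e+00,  0.00000000e+00,
         1.00000000e+00]])}
side {'K': array([[456.23159401,   0.        , 277.99498041],
       [  0.        , 456.23159401, 210.1939213 ],
       [  0.        ,   0.        ,   1.        ]]), 'world_from_camera': array([[-8.52293606e-01,  3.99746595e-01, -3.37339990e-01,
         1.45991066e+02],
       [-5.23054337e-01, -6.47491924e-01,  5.54227723e-01,
         7.00603982e+02],
       [ 3.12572639e-03,  6.48811890e-01,  7.60942417e-01,
         9.99240366e+02],
       [ 0.00000000e+00,  0.00000000e+00,  0.00000000e+00,
         1.00000000e+00]])}
```

View pics/top0.png

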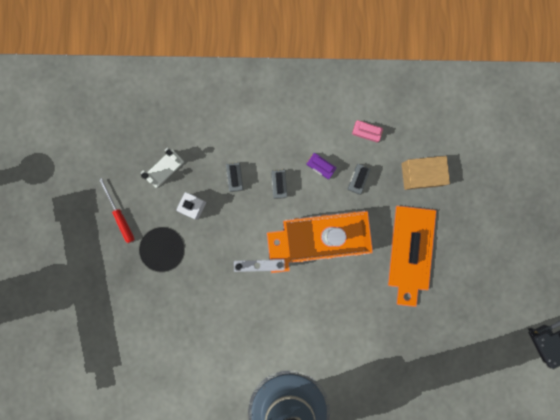

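View pics/side0.png

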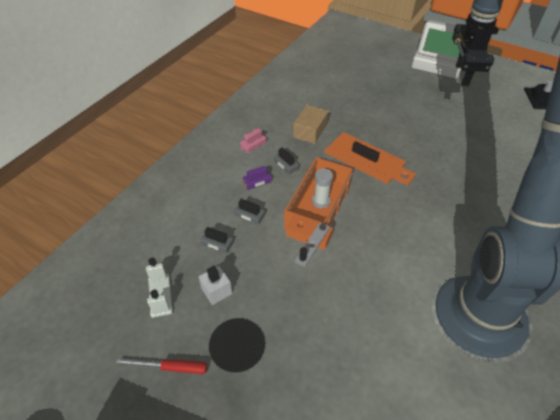

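The top view shows the case at about (328,237) with the pillar at (334,237). The keeper is open to the left with its knob at (238,266), the lid is at (412,248), the mat at (162,249) and the pin block at (190,205).

Candidates for packs:
- **Grey with black rib:** (235,178), (280,183) and (358,178). These match the description.
- **Purple:** (321,166), a look-alike to leave alone.
- **Pink:** (368,131), a look-alike to leave alone.

One close crop will check this choice.

```bash
cat > h.py <<'E'
import numpy as np, cv2
from rig import readout, eyes, arm
from scipy.spatial.transform import Rotation as R
CI={n:eyes.camera_info(n) for n in("top","side")}
def ray(n,p):
    K,T=CI[n]["K"],CI[n]["world_from_camera"]
    d=np.linalg.inv(K)@[p[0],p[1],1]; return T[:3,3],T[:3,:3]@(d*[1,-1,-1])
def onz(n,p,z):
    o,d=ray(n,p); return (o+d*(z-o[2])/d[2])
def proj(n,P):
    K,T=CI[n]["K"],CI[n]["world_from_camera"]
    c=T[:3,:3].T@(np.asarray(P,float)-T[:3,3])*[1,-1,-1]; u=K@c; return u[:2]/u[2]
def tri(pt,ps):
    A=[];b=[]
    for n,p in(("top",pt),("side",ps)):
        o,d=ray(n,p); d=d/np.linalg.norm(d); M=np.eye(3)-np.outer(d,d); A.append(M); b.append(M@o)
    return np.linalg.lstsq(np.vstack(A),np.hstack(b),rcond=None)[0]
def comps(m,amin=25):
    n,l,s,c=cv2.connectedComponentsWithStats(m.astype(np.uint8)); out=[]
    for i in range(1,n):
        if s[i,4]>=amin:
            q=np.argwhere(l==i)[:,::-1].astype(np.float32)
            out.append((s[i,4],c[i],cv2.minAreaRect(q),q))
    return out
def hsv(n,tag=None):
    im=eyes.get_image(n)
    if tag: cv2.imwrite(f"pics/{tag}.png",im[:,:,::-1])
    return cv2.cvtColor(im,cv2.COLOR_RGB2HSV),im
def pca(q,n,z):
    P=np.array([onz(n,p,z)[:2] for p in q]); c=P.mean(0); w,v=np.linalg.eigh(np.cov((P-c).T)); a=v[:,1]
    return c,np.degrees(np.arctan2(a[1],a[0])),2*np.sqrt(3*w[::-1])
def crop(n,x0,y0,x1,y1,f,tag):
    im=eyes.get_image(n)[y0:y1,x0:x1,::-1]; cv2.imwrite(f"pics/{tag}.png",cv2.resize(im,None,fx=f,fy=f,interpolation=cv2.INTER_CUBIC))
E
python3 - <<'E'
from h import *
crop("top",130,140,450,320,2.5,"crop1")
H,im=hsv("top"); h,s,v=H[...,0],H[...,1],H[...,2]
print("dark");
for a,c,r,q in comps((v<60)&(s<110)):
    if c[1]<330: print(a,c.round(1),np.round(r[0],1),np.round(r[1],1),round(r[2]))
print("orange")
for a,c,r,q in comps((h<14)&(s>180)&(v>110)):
    print(a,c.round(1),np.round(r[0],1),np.round(r[1],1),round(r[2]))
H,im=hsv("side"); h,s,v=H[...,0],H[...,1],H[...,2]
print("side dark");
for a,c,r,q in comps((v<60)&(s<110)):
    if c[0]<420: print(a,c.round(1),np.round(r[1],1),round(r[2]))
E
```

```text
dark
117 [233.8 175.5] [233.8 175.5] [19.7  5.7] 83
140 [360.9 177.4] [360.8 177.3] [ 6.7 21.7] 21
108 [279.5 182.6] [279.5 182.5] [19.  5.] 90
47 [188.2 204.6] [188.3 204.4] [8.  5.8] 27
1506 [161.4 249. ] [161.5 249. ] [42. 43.] 90
224 [414.4 247.3] [414.3 247.4] [ 7.5 29.3] 5
orange
214 [122.4 226. ] [122.4 225.9] [33.   6.6] 65
29 [359.7 251.9] [360.5 251.5] [15.  3.] 0
side dark
220 [365.2 151.5] [26.4  8.5] 27
157 [286.2 156. ] [19.1  9.2] 45
202 [249.1 206.4] [21.9  9.8] 22
224 [216.  234.8] [22.8 10.3] 20
65 [303.  253.4] [ 5.5 11.6] 11
37 [152.1 261.1] [6.7 5.4] 63
116 [213.  273.5] [13.   9.6] 59
28 [154.1 293.7] [6. 4.] 90
2317 [236.6 344.9] [51.6 55.2] 45
265 [140.8 403.4] [20.  35.7] 81
```

View pics/crop1.png

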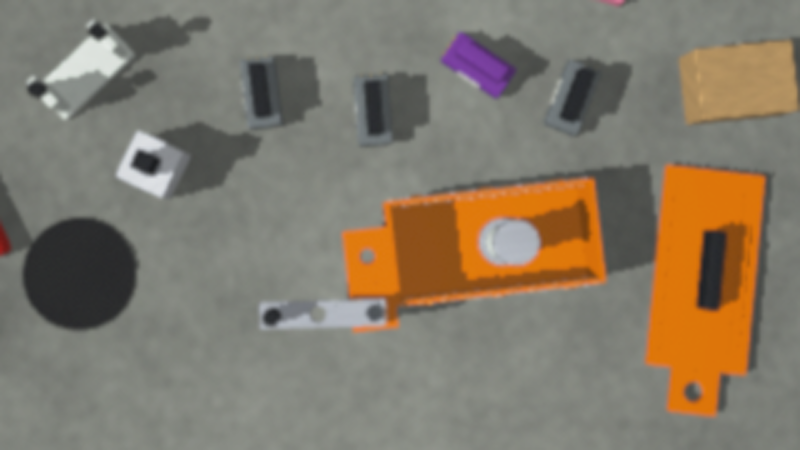

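The crop confirms three grey packs with black ribs and upright grips, at top pixels (234,176), (280,183) and (361,177). The pin stands in the white block at (190,205), and its head is turned with the block. I'll measure them now.

```bash
cat > m1.py <<'E'
from h import *
Ht,im=hsv("top"); Hs,ims=hsv("side")
print("nadir",proj("top",(507,62,0)))
def dk(H,n,xmax,ymax): 
    return [(a,c,r,q) for a,c,r,q in comps((H[...,2]<60)&(H[...,1]<110)) if c[0]<xmax and c[1]<ymax]
D=dk(Ht,"top",450,330); S=dk(Hs,"side",420,420)
def near(L,p): return min(L,key=lambda k:np.hypot(*(k[1]-p)))
for nm,pt,ps,z in (("packA",(234,175),(216,235),38),("packB",(279.5,182.6),(249,206),38),("packC",(361,177),(286,156),38),("pin",(188,205),(213,273),78),("mat",(161,249),(236,345),3),("lidgrip",(414,247),(365,151),99-82+0)):
    a=near(D,pt); b=near(S,ps)
    P=pca(a[3],"top",z); Q=pca(b[3],"side",z)
    print(nm,"top",P[0].round(1),round(P[1],1),P[2].round(),"side",Q[0].round(1),round(Q[1],1),"tri",tri(a[1],b[1]).round(1))
m=(Ht[...,0]<22)&(Ht[...,1]>150)
for a,c,r,q in comps(m,200):
    if c[1]<100: continue
    print(a,c.round(1),np.round(r[0],1),np.round(r[1],1),round(r[2],1))
print(Ht[237,300],Ht[205,340],Ht[248,395])
E
python3 m1.py
```

```text
nadir [268.83766975 232.8163711 ]
packA top [667.4 162.4] -171.6 [57. 16.] side [667.1 159.4] -176.4 tri [666.2 161.6  41.1]
packB top [648.8  33.5] -175.7 [55. 15.] side [648.2  30.8] 177.6 tri [647.6  33.1  40.7]
packC top [ 665.8 -196.6] 157.8 [59. 19.] side [ 665.1 -199.9] 150.6 tri [ 664.4 -196.5   41. ]
pin top [581.4 281.2] 70.9 [22. 15.] side [582.6 278.5] 137.3 tri [580.9 280.4  81.8]
mat top [457.8 369.4] 95.9 [110. 107.] side [456.6 370. ] 103.0 tri [457.3 369.9   0.5]
lidgrip top [ 469.4 -354.9] 174.1 [85. 22.] side [ 473.9 -369.8] 169.2 tri [ 468.8 -349.4   35. ]
3329 [411.2 252.1] [410.8 256.1] [41.  98.1] 5.4
288 [122.9 225.9] [122.5 225.5] [34.4  8.5] 63.4
3622 [319.9 237.8] [319.1 238.9] [ 48.8 104.5] 78.7
[ 14 207 142] [ 45  15 136] [ 15 243 220]
```

```bash
cat >> h.py <<'E'
def plan(x,y,z,yaw):
    s=readout.observe(); p=s["tool_pos"]; Rm=R.from_rotvec(s["orientation"]).as_matrix()
    y0=np.degrees(np.arctan2(Rm[1,0],Rm[0,0]))
    dw=-((yaw-y0+90)%180-90)          # half-turn symmetric; +wz lowers yaw
    Y=np.radians(y0-dw); X=np.array([np.cos(Y),np.sin(Y),0]); Yv=np.array([np.sin(Y),-np.cos(Y),0])
    d=np.array([x,y,z])-p
    print(f"t={s['t']:.1f} at {p.round(1)} yaw {y0:.1f} w={s['grip_width']*87:.1f} F={s['gripper_force']:.1f} q7={s['qpos'][6]:.2f} wf={s['wrist_force'].round(1)}; tilt(tool z) {Rm[:,2].round(3)}")
    print("  turn wz units %.2f"%(dw/5),"then shift units",(np.array([d@X,d@Yv,-d[2]])/40).round(2))
E
cat > m2.py <<'E'
from h import *
from collections import defaultdict
Ht,im=hsv("top")
m=((Ht[...,0]<22)&(Ht[...,1]>150)).astype(np.uint8)
c=[k for k in comps(m,1500) if k[1][0]<380][0]; q=c[3]
# sub-pixel: use rows extent by column for long sides
up=[];lo=[]
for x in range(296,362):
    col=q[q[:,0]==x][:,1]
    up.append(onz("top",(x,col.min()-.5),74)[:2]); lo.append(onz("top",(x,col.max()+.5),74)[:2])
def fit(P):
    vx,vy,x0,y0=cv2.fitLine(np.array(P,np.float32),cv2.DIST_HUBER,0,.01,.01).ravel()
    if vy<0: vx,vy=-vx,-vy
    return np.array([vx,vy]),np.array([x0,y0])
a,pa=fit(up); b,pb=fit(lo)
print("yaws of +y side:",np.degrees(np.arctan2(a[1],a[0])),np.degrees(np.arctan2(b[1],b[0])))
d=a+b; d/=np.linalg.norm(d); nx=np.array([d[1],-d[0]])
print("width",(pa-pb)@nx); cx=((pa+pb)/2)@nx
R_=[];L=[]
for y in range(218,250):
    r=q[q[:,1]==y][:,0]; R_.append(onz("top",(r.max()+.5,y),74)[:2]@d)
for y in range(240,254):
    r=q[q[:,1]==y][:,0]; L.append(onz("top",(r.min()-.5,y),74)[:2]@d)
print("end R",np.round(R_,0),"L",np.round(L,0))
r=np.median(R_);l=np.median(L); print("len",l-r,"exp 280")
cy=(r+l)/2-25
C=cx*nx+cy*d; print("case C",C.round(1),"yaw x",np.degrees(np.arctan2(nx[1],nx[0])).round(2))
H0=C+140*d; PV=C-60*nx+140*d; print("hole",H0.round(1),"pivot",PV.round(1), "proj", proj("top",(*H0,74)),proj("side",(*H0,74)),proj("top",(*PV,93)),proj("side",(*PV,93)))
# pillar
v=(Ht[...,1]<40)&(Ht[...,2]>150)
for a_,c_,r_,q_ in comps(v,60):
    if 225<c_[0]<350 and 220<c_[1]<280: print("bright",a_,c_.round(1),np.round(r_[1],1),"z115",onz("top",c_,115).round(1),"z93",onz("top",c_,93).round(1))
crop("top",225,195,385,280,5,"crop2"); crop("side",270,140,370,280,4.2,"crop3")
E
python3 m2.py
```

```text
yaws of +y side: 91.03487 90.26349
width 161.73851Traceback (most recent call last):
  File "m2.py", line 21, in <module>
    r=q[q[:,1]==y][:,0]; R_.append(onz("top",(r.max()+.5,y),74)[:2]@d)
                                              ~~~~~^^
    return umr_maximum(a, axis, None, out, keepdims, initial, where)
ValueError: zero-size array to reduction operation maximum which has no identity
```

```bash
sed -i 's/if k\[1\]\[0\]<380\]/if k[1][0]<380 and k[1][1]>150]/' m2.py; python3 m2.py
```

```text
yaws of +y side: 97.29246 97.52853
width 113.41198
end R [-279. -279. -278. -278. -278. -277. -277. -279. -279. -279. -278. -278.
 -277. -277. -277. -276. -279. -278. -278. -278. -277. -277. -277. -276.
 -279. -278. -278. -278. -277. -277. -277. -276.] L [2. 2. 3. 3. 3. 1. 1. 2. 2. 2. 3. 3. 3. 4.]
len 280.1153227339347 exp 280
case C [499.3 -99. ] yaw x 7.41
hole [481.3  39.8] pivot [421.8  32.1] proj [276.92226082 242.37940842] [299.97018471 225.00830773] [279.75779275 264.93685842] [322.23458539 227.94724106]
bright 340 [333.3 236.1] [16. 23.] z115 [ 499.9 -107.5  115. ] z93 [ 499.8 -110.8   93. ]
bright 317 [263.3 265.7] [12. 42.] z115 [420.9  75.6 115. ] z93 [419.3  75.9  93. ]
```

View pics/crop2.png

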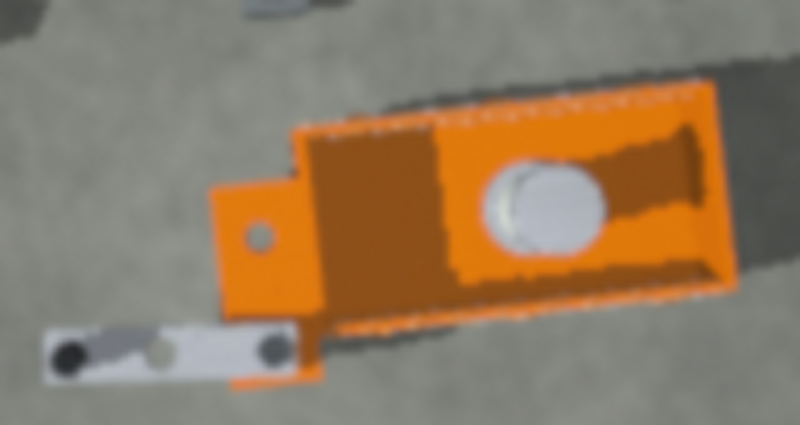

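View pics/crop3.png

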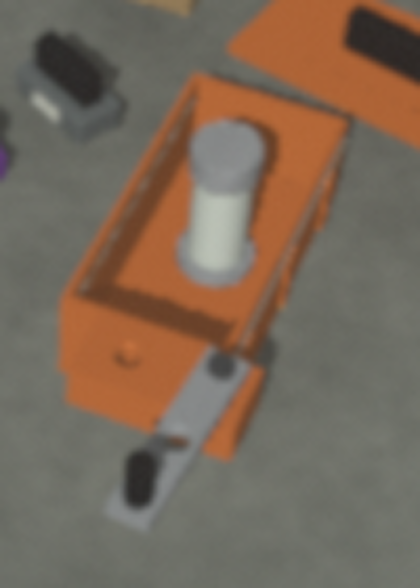

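The case fit is consistent: 113.4 × 280.1 mm measured against 114 × 280. The lug hole falls at top (277,242), where predicted. The keeper lies along the case's +y with its knob at top (239,266). The pillar's top disc is centred at about (336.5,236.7).

```bash
python3 - <<'E'
from h import *
P=onz("top",(336.3,236.6),115); print(P)
# foot check from the side view: disc top centre in side crop (226,150)/4.2
print(onz("side",(270+226/4.2,140+150/4.2),115))
plan(P[0],P[1],180,26.4)
E
```

```text
[ 498.71444861 -115.26006614  115.        ]
[ 496.36448163 -114.16410707  115.        ]
t=0.6 at [ 300.2 -604.6  187.4] yaw 26.4 w=87.2 F=0.0 q7=-0.08 wf=[ 0.1 -0.2  0.2]; tilt(tool z) [ 0. -0. -1.]
  turn wz units 0.00 then shift units [ 9.88 -8.75  0.18]
```

```bash
python3 -m inch '[[[0.82,-0.73,0,0,0,0,-1],[0.82,-0.73,0,0,0,0,-1],[0.82,-0.73,0,0,0,0,-1],[0.82,-0.73,0,0,0,0,-1],[0.82,-0.73,0,0,0,0,-1],[0.82,-0.73,0,0,0,0,-1],[0.82,-0.73,0,0,0,0,-1],[0.82,-0.73,0,0,0,0,-1],[0.82,-0.73,0,0,0,0,-1],[0.82,-0.73,0,0,0,0,-1]]]' 40; python3 -m inch '[[[0.82,-0.73,0,0,0,0,-1],[0.7,-0.6,0,0,0,0,-1],[0,0,0,0,0,0,-1],[0,0,0,0,0,0,-1]]]'
python3 -c "
from h import *
plan(498,-115,85,26.4)"
```

```text
t: 1.8
tool_pos: [464.6, -195.9, 187.7]
orientation: [3.058, 0.717, 0.001]
wrist_force: [0.6, -1.2, -0.3]
grip_width: 0.998
gripper_force: 0.0
t: 2.3
tool_pos: [494.7, -123.4, 187.4]
orientation: [3.058, 0.716, -0.001]
wrist_force: [0.1, 0.1, 0.5]
grip_width: 1.004
gripper_force: 0.0
t=2.3 at [ 494.7 -123.4  187.4] yaw 26.4 w=87.3 F=0.0 q7=-1.03 wf=[0.1 0.1 0.5]; tilt(tool z) [-0.    -0.001 -1.   ]
  turn wz units -0.01 then shift units [ 0.17 -0.15  2.56]
```

Motion tracks well. I'll lower, grip and lift.

```bash
python3 -m inch '[[[0.17,-0.15,0.5,0,0,0,-1],[0,0,0.6,0,0,0,-1],[0,0,0.6,0,0,0,-1],[0,0,0.5,0,0,0,-1],[0,0,0.36,0,0,0,-1],[0,0,0,0,0,0,-1],[0,0,0,0,0,0,1],[0,0,0,0,0,0,1],[0,0,0,0,0,0,1],[0,0,0,0,0,0,1]]]' 40; python3 -m inch '[[[0,0,0,0,0,0,1],[0,0,0,0,0,0,1],[0,0,-0.3,0,0,0,1],[0,0,-0.7,0,0,0,1],[0,0,-0.8,0,0,0,1],[0,0,-0.8,0,0,0,1],[0,0,-0.8,0,0,0,1],[0,0,-0.3,0,0,0,1],[0,0,0,0,0,0,1]]]'
python3 -c "
from h import *
plan(457.5,369.7,200,26.4)"
```

```text
t: 3.55
tool_pos: [498.5, -114.1, 85.3]
orientation: [3.058, 0.718, 0.001]
wrist_force: [-1.5, -0.2, 0.2]
grip_width: 0.629
gripper_force: 0.0
t: 4.68
tool_pos: [498.6, -114.1, 233.5]
orientation: [3.058, 0.717, 0.002]
wrist_force: [-0.1, -0.1, -0.3]
grip_width: 0.006
gripper_force: 0.0
t=4.7 at [ 498.6 -114.1  233.5] yaw 26.4 w=0.5 F=0.0 q7=-1.03 wf=[-0.1 -0.1 -0.3]; tilt(tool z) [ 0.001 -0.    -1.   ]
  turn wz units 0.00 then shift units [  4.46 -11.29   0.84]
```

The fingers shut on nothing: they were still closing when I lifted. I'll check the pillar.

```bash
python3 -c "
from h import *
crop('side',250,60,410,260,3,'c4')
crop('top',225,195,385,280,5,'c5')"
```

```text
(no output)
```

View pics/c4.png

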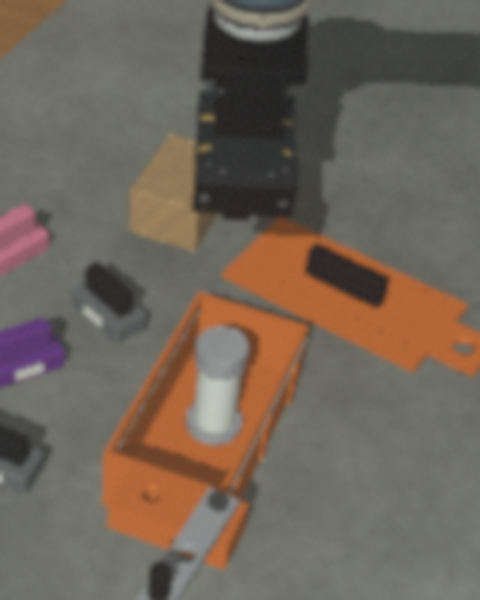

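The pillar still stands upright where it was, with its side-view disc at (324,175) as before. I'll reopen, go down again and wait for the grip.

```bash
python3 -m inch '[[[0,0,0,0,0,0,-1],[0,0,0,0,0,0,-1],[0,0,0,0,0,0,-1],[0,0,0,0,0,0,-1],[0,0,0,0,0,0,-1],[0,0,0,0,0,0,-1],[0,0,0,0,0,0,-1],[0,0,0,0,0,0,-1],[0,0,0,0,0,0,-1],[0,0,0,0,0,0,-1]]]' 40; python3 -m inch '[[[0,0,0,0,0,0,-1],[0,0,0.7,0,0,0,-1],[0,0,0.8,0,0,0,-1],[0,0,0.8,0,0,0,-1],[0,0,0.8,0,0,0,-1],[0,0,0.6,0,0,0,-1],[0,0,0,0,0,0,-1],[0,0,0,0,0,0,1],[0,0,0,0,0,0,1],[0,0,0,0,0,0,1]]]';python3 -m inch '[[[0,0,0,0,0,0,1],[0,0,0,0,0,0,1],[0,0,0,0,0,0,1],[0,0,0,0,0,0,1],[0,0,0,0,0,0,1],[0,0,0,0,0,0,1],[0,0,0,0,0,0,1],[0,0,0,0,0,0,1]]]'
```

```text
t: 6.02
tool_pos: [498.4, -114.1, 233.0]
orientation: [3.059, 0.717, 0.0]
wrist_force: [-1.0, -0.4, 0.4]
grip_width: 0.983
gripper_force: 0.0
t: 7.28
tool_pos: [499.0, -114.3, 85.9]
orientation: [3.058, 0.717, 0.003]
wrist_force: [-0.3, -0.2, 0.1]
grip_width: 0.741
gripper_force: 0.0
t: 8.28
tool_pos: [498.4, -114.1, 85.0]
orientation: [3.059, 0.717, 0.0]
wrist_force: [-0.6, 0.1, 0.2]
grip_width: 0.007
gripper_force: 0.0
```

```bash
python3 -c "
from h import *
im=np.hstack([cv2.resize(eyes.get_image('side')[100:240,260:390],(390,420)),cv2.resize(eyes.get_image('top')[180:290,280:380],(382,420))]);cv2.imwrite('pics/c6.png',im[:,:,::-1])
print(proj('side',(498.4,-114.1,85)),proj('top',(498.4,-114.1,85)))"
```

```text
[322.28888604 183.08932762] [334.10529577 236.61539306]
```

View pics/c6.png

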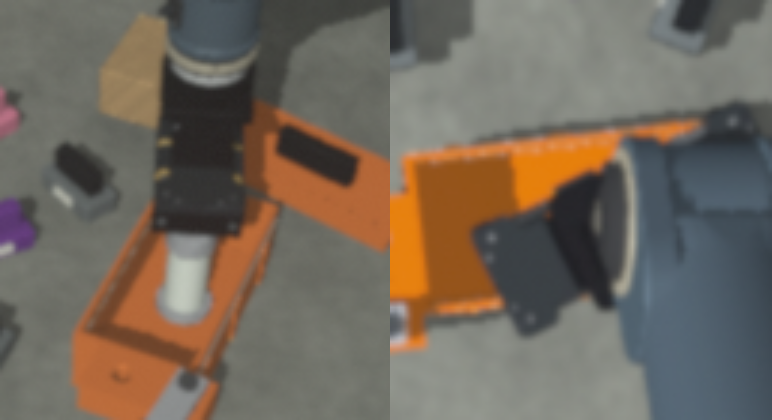

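Both views agree on the pillar's position, yet the fingers shut with no contact. I'll lift, turn so the side camera sees the fingers, and check the real fingertip position against the reported TCP.

```bash
python3 -m inch '[[[0,0,-0.5,0,0,0,1],[0,0,-0.8,0,0,0,1],[0,0,-0.8,0,0,0,1],[0,0,-0.8,0,0,-1,0],[0,0,0,0,0,-1,0],[0,0,0,0,0,-1,0],[0,0,0,0,0,-1,0],[0,0,0,0,0,-1,0],[0,0,0,0,0,-1,0],[0,0,0,0,0,-1,0]]]'; python3 -m inch '[[[0,0,0,0,0,-1,0],[0,0,0,0,0,-1,0],[0,0,0,0,0,-1,0],[0,0,0,0,0,-1,0],[0,0,0,0,0,-1,0],[0,0,0,0,0,-1,0],[0,0,0,0,0,-1,0],[0,0,0,0,0,-1,0],[0,0,0,0,0,-1,0],[0,0,0,0,0,0,0]]]'
python3 -c "
from h import *
plan(498,-115,85,113)
p=readout.observe()['tool_pos']
a=eyes.get_image('side').copy(); b=eyes.get_image('top').copy()
u=proj('side',p);v=proj('top',p);print(u,v)
a=cv2.resize(a[90:230,260:390],(520,560),interpolation=cv2.INTER_CUBIC);b=cv2.resize(b[190:290,300:370],(275,393),interpolation=cv2.INTER_CUBIC)
cv2.drawMarker(a,tuple(int(k) for k in ((u-[260,90])*4)),(0,255,0),0,12)
cv2.drawMarker(b,tuple(int(k) for k in ((v-[300,190])*3.93)),(0,255,0),0,12)
b=np.vstack([b,np.zeros((167,275,3),np.uint8)])
cv2.imwrite('pics/c7.png',np.hstack([a,b])[:,:,::-1])"
```

```text
t: 9.62
tool_pos: [498.3, -114.1, 200.9]
orientation: [2.699, 1.608, -0.0]
wrist_force: [0.5, 0.2, 0.2]
grip_width: 0.5
gripper_force: 0.0
t: 10.88
tool_pos: [498.3, -114.1, 200.9]
orientation: [-1.883, -2.515, -0.0]
wrist_force: [-0.2, 0.4, -0.8]
grip_width: 0.502
gripper_force: 0.0
t=10.9 at [ 498.3 -114.1  200.9] yaw 106.3 w=43.6 F=0.0 q7=0.30 wf=[-0.2  0.4 -0.8]; tilt(tool z) [-0.  0. -1.]
  turn wz units -1.33 then shift units [-0.02 -0.01  2.9 ]
[325.79710743 151.9408557 ] [341.45975176 237.08946151]
```

View pics/c7.png

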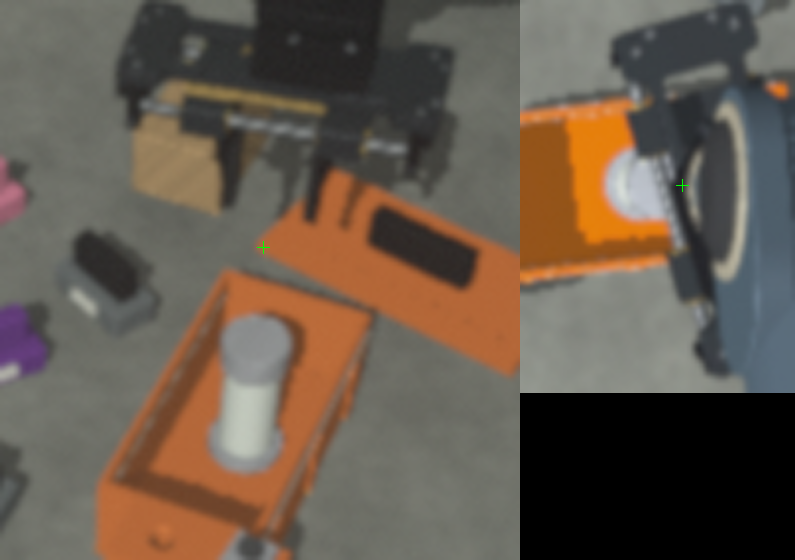

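The fingertips' midpoint appears at side (327,143) against a predicted (326,152). So the real tips sit about 36 mm higher than reported, which explains why they shut above the disc. I'll measure the offset by touching the pillar's flat top (z = 115) gently with shut fingers.

```bash
python3 -m inch '[[[0,0,0.5,0,0,0,1],[0,0,0.8,0,0,0,1],[0,0,0.8,0,0,0,1],[0,0,0.6,0,0,0,1],[0,0,0.12,0,0,0,1],[0,0,0.05,0,0,0,1],[0,0,0,0,0,0,1],[0,0,0,0,0,0,1]]]';python3 -m inch '[[[0,0,0.05,0,0,0,1],[0,0,0,0,0,0,1]]]' | grep -E "pos|wrist";python3 -m inch '[[[0,0,0.05,0,0,0,1],[0,0,0,0,0,0,1]]]'| grep -E "pos|wrist"
```

```text
t: 11.98
tool_pos: [499.0, -114.3, 87.0]
orientation: [1.881, 2.514, 0.001]
wrist_force: [-0.2, 0.1, 0.1]
grip_width: 0.004
gripper_force: 0.0
tool_pos: [498.3, -114.2, 84.2]
wrist_force: [-0.0, 0.5, 1.1]
tool_pos: [498.2, -114.1, 82.0]
wrist_force: [0.7, -0.2, 0.2]
```

```bash
for i in 1; do python3 -m inch '[[[0,0,0.05,0,0,0,1],[0,0,0,0,0,0,1]]]' | grep -E "pos|wrist";python3 -m inch '[[[0,0,0.05,0,0,0,1],[0,0,0,0,0,0,1]]]'| grep -E "pos|wrist"; done; python3 -m inch '[[[0,0,0.05,0,0,0,1],[0,0,0,0,0,0,1]]]'| grep -E "pos|wrist"
```

```text
tool_pos: [498.6, -114.1, 80.3]
wrist_force: [-0.6, 0.2, 1.4]
tool_pos: [499.5, -114.2, 80.3]
wrist_force: [-4.0, 0.4, 14.8]
tool_pos: [500.7, -114.2, 80.4]
wrist_force: [-6.7, -0.1, 28.0]
```

Contact came at a reading of 80.3, so true tip z = reading + 34.7. I'll back off and check that this also explains the side view.

```bash
python3 -m inch '[[[0,0,-0.15,0,0,0,1],[0,0,-0.5,0,0,0,1],[0,0,-0.8,0,0,0,-1],[0,0,0,0,0,0,-1],[0,0,0,0,0,0,-1],[0,0,0,0,0,0,-1],[0,0,0,0,0,0,-1],[0,0,0,0,0,0,-1],[0,0,0,0,0,0,-1],[0,0,0,0,0,0,-1]]]'
python3 -c "
from h import *
print(proj('side',(498.3,-114.1,235.6)))
# case-disc position now
Ht,im=hsv('side');v=(Ht[...,1]<40)&(Ht[...,2]>120)
plan(498,-115,50,113)"
```

```text
t: 14.48
tool_pos: [498.4, -114.1, 134.1]
orientation: [1.882, 2.516, -0.0]
wrist_force: [0.0, -0.3, -0.6]
grip_width: 0.832
gripper_force: 0.0
[326.91875205 141.69193171]
t=14.5 at [ 498.4 -114.1  134.2] yaw 106.4 w=76.7 F=0.0 q7=0.25 wf=[-0.6  0.4  0.6]; tilt(tool z) [ 0. -0. -1.]
  turn wz units -1.32 then shift units [-0.02 -0.02  2.1 ]
```

The corrected prediction (327,142) matches the seen tips, so the offset is purely in z. I'll add it to the planner, then take the pillar.

```bash
sed -i 's/    d=np.array(\[x,y,z\])-p/    p=p+[0,0,34.7]; d=np.array([x,y,z])-p/' h.py; python3 -m inch '[[[0,0,0.6,0,0,0,-1],[0,0,0.7,0,0,0,-1],[0,0,0.5,0,0,0,-1],[0,0,0.3,0,0,0,-1],[0,0,0,0,0,0,-1],[0,0,0,0,0,0,1],[0,0,0,0,0,0,1],[0,0,0,0,0,0,1],[0,0,0,0,0,0,1],[0,0,0,0,0,0,1]]]' 40; python3 -m inch '[[[0,0,0,0,0,0,1],[0,0,0,0,0,0,1],[0,0,0,0,0,0,1],[0,0,0,0,0,0,1],[0,0,0,0,0,0,1],[0,0,0,0,0,0,1],[0,0,0,0,0,0,1]]]'
```

```text
t: 15.78
tool_pos: [498.3, -114.2, 50.3]
orientation: [1.882, 2.515, -0.0]
wrist_force: [-0.6, 0.5, 1.9]
grip_width: 0.54
gripper_force: 40.0
t: 16.65
tool_pos: [498.3, -114.2, 50.2]
orientation: [1.882, 2.516, -0.0]
wrist_force: [-2.5, -0.5, 4.5]
grip_width: 0.538
gripper_force: 40.0
```

Gripped. I'll lift it and carry it to the mat.

```bash
python3 -m inch '[[[0,0,-0.3,0,0,0,1],[0,0,-0.7,0,0,0,1],[0,0,-0.8,0,0,0,1],[0,0,-0.8,0,0,0,1],[0,0,-0.7,0,0,0,1],[0,0,-0.3,0,0,0,1],[0,0,0,0,0,0,1]]]'
python3 -c "
from h import *
plan(457.5,369.7,180,106.4)"
```

```text
t: 17.52
tool_pos: [498.5, -114.1, 194.3]
orientation: [1.881, 2.515, 0.001]
wrist_force: [0.6, -0.3, -4.3]
grip_width: 0.538
gripper_force: 40.0
t=17.5 at [ 498.5 -114.1  229. ] yaw 106.4 w=46.8 F=40.0 q7=0.30 wf=[ 0.6 -0.3 -4.3]; tilt(tool z) [ 0.001 -0.    -1.   ]
  turn wz units 0.00 then shift units [11.89  2.43  1.23]
```

```bash
python3 -m inch '[[[0.5,0.1,0,0,0,0,1],[0.9,0.18,0,0,0,0,1],[0.9,0.18,0,0,0,0,1],[0.9,0.18,0,0,0,0,1],[0.9,0.18,0,0,0,0,1],[0.9,0.18,0,0,0,0,1],[0.9,0.18,0,0,0,0,1],[0.9,0.18,0,0,0,0,1],[0.9,0.18,0,0,0,0,1],[0.9,0.18,0,0,0,0,1]]]';python3 -m inch '[[[0.9,0.18,0,0,0,0,1],[0.9,0.18,0,0,0,0,1],[0.9,0.18,0.2,0,0,0,1],[0.5,0.1,0.3,0,0,0,1],[0,0,0.3,0,0,0,1],[0,0,0,0,0,0,1],[0,0,0,0,0,0,1]]]'
python3 -c "
from h import *
plan(457.5,369.7,84,106.4)"
```

```text
t: 18.77
tool_pos: [466.1, 235.8, 192.4]
orientation: [-1.881, -2.514, 0.004]
wrist_force: [0.4, -1.1, -3.0]
grip_width: 0.54
gripper_force: 40.0
t: 19.65
tool_pos: [456.3, 364.0, 161.9]
orientation: [1.884, 2.513, -0.001]
wrist_force: [-0.5, -0.1, -3.5]
grip_width: 0.546
gripper_force: 40.0
t=19.6 at [456.3 364.  196.6] yaw 106.3 w=47.5 F=40.0 q7=-0.75 wf=[-0.5 -0.1 -3.5]; tilt(tool z) [ 0.    -0.001 -1.   ]
  turn wz units -0.02 then shift units [0.13 0.07 2.82]
```

```bash
python3 -m inch '[[[0.13,0.07,0.5,0,0,0,1],[0,0,0.7,0,0,0,1],[0,0,0.7,0,0,0,1],[0,0,0.5,0,0,0,1],[0,0,0.25,0,0,0,1],[0,0,0.1,0,0,0,1],[0,0,0,0,0,0,1],[0,0,0,0,0,0,1]]]'
python3 -m inch '[[[0,0,0.05,0,0,0,1],[0,0,0,0,0,0,1]]]' | grep -E "pos|wrist"
```

```text
t: 20.65
tool_pos: [457.4, 371.6, 53.0]
orientation: [1.882, 2.515, 0.003]
wrist_force: [-0.7, 0.9, -3.8]
grip_width: 0.542
gripper_force: 40.0
tool_pos: [456.9, 371.0, 50.2]
wrist_force: [-0.0, 0.4, -2.6]
```

```bash
python3 -m inch '[[[0,0,0.04,0,0,0,1],[0,0,0,0,0,0,1]]]' | grep -E "pos|wrist";python3 -m inch '[[[0,0,0.03,0,0,0,1],[0,0,0,0,0,0,1]]]' | grep -E "pos|wrist"
```

```text
tool_pos: [456.8, 371.1, 48.4]
wrist_force: [-0.4, 1.1, -3.1]
tool_pos: [456.8, 371.4, 48.3]
wrist_force: [-2.3, -1.4, 4.5]
```

The foot is on the mat. I'll release and lift clear, then remeasure the packs with the arm out of view.

```bash
python3 -m inch '[[[0,0,0,0,0,0,-1],[0,0,0,0,0,0,-1],[0,0,0,0,0,0,-1],[0,0,0,0,0,0,-1],[0,0,0,0,0,0,-1],[0,0,0,0,0,0,-1],[0,0,-0.5,0,0,0,-1],[0,0,-0.8,0,0,0,-1],[0,0,-0.8,0,0,0,-1],[0,0,-0.5,0,0,0,0.2]]]'; python3 m1.py | grep -E "pack|mat"
python3 -c "
from h import *
H,im=hsv('side','s8')
for a,c,r,q in comps((H[...,1]<60)&(H[...,2]>110),60):
    if 180<c[0]<290 and 290<c[1]<400: print(a,c,r)
print(proj('side',(457,370,113)),proj('side',(457,370,3)))
plan(664.5,161,180,8)"
```

```text
t: 22.65
tool_pos: [457.4, 372.0, 154.3]
orientation: [1.881, 2.515, 0.005]
wrist_force: [-0.2, -0.5, -0.2]
grip_width: 0.947
gripper_force: 0.0
packA top [666.8 162.2] -171.5 [56. 15.] side [646.2 195.6] 60.4 tri [674.3 166.8 -16.5]
packB top [649.1  34. ] -175.1 [56. 13.] side [669.5  95.7] 87.4 tri [677.2  47.6 -17.4]
packC top [ 664.  -195.6] 157.0 [62. 18.] side [ 468.4 -348.1] 168.3 tri [ 536.7 -191.   167.6]
mat top [454.7 389.2] 62.7 [166. 158.] side [449.4 377.6] 45.7 tri [450.7 383.8  13.2]
124 [224.36290323 291.90322581] ((226.2941131591797, 292.3235168457031), (32.25723648071289, 4.850712776184082), 14.03624439239502)
[233.00466561 322.34836545] [236.4541919  344.49766064]
t=22.8 at [457.3 371.5 187.2] yaw 106.4 w=72.4 F=0.0 q7=-0.76 wf=[-0.4 -0.3 -0.4]; tilt(tool z) [ 0.002  0.001 -1.   ]
  turn wz units -16.32 then shift units [-4.4  -5.93  0.18]
```

```bash
python3 -m inch '[[[0,0,0,0,0,-1,0],[0,0,0,0,0,-1,0],[0,0,0,0,0,-1,0],[0,0,0,0,0,-1,0],[0,0,0,0,0,-1,0],[0,0,0,0,0,-1,0],[0,0,0,0,0,-1,0],[0,0,0,0,0,-1,0]]]'>/dev/null; python3 -m inch '[[[0,0,0,0,0,-1,0],[0,0,0,0,0,-1,0],[0,0,0,0,0,-1,0],[0,0,0,0,0,-1,0],[0,0,0,0,0,-1,0],[0,0,0,0,0,-1,0],[0,0,0,0,0,-1,0],[0,0,0,0,0,-1,0],[0,0,0,0,0,-0.4,0]]]' >/dev/null; python3 -m inch '[[[-0.6,-0.8,0,0,0,0,0],[-0.6,-0.8,0,0,0,0,0],[-0.6,-0.8,0,0,0,0,0],[-0.6,-0.8,0,0,0,0,0],[-0.6,-0.8,0,0,0,0,0],[-0.6,-0.8,0,0,0,0,0],[-0.6,-0.8,0,0,0,0,0],[0,0,0,0,0,0,0],[0,0,0,0,0,0,0]]]'
python3 m1.py | grep -E "pack"
python3 -c "
from h import *
H,im=hsv('side')
for a,c,r,q in comps((H[...,1]<60)&(H[...,2]>110),60):
    if 180<c[0]<290 and 280<c[1]<400: print(a,c,r)
plan(666.5,161.8,29,8.5)"
```

```text
t: 26.05
tool_pos: [654.8, 174.8, 150.7]
orientation: [0.231, -3.131, -0.001]
wrist_force: [0.1, -0.2, 0.0]
grip_width: 0.501
gripper_force: 0.0
packA top [730.2 108. ] -156.4 [54. 28.] side [667.3 159.6] -176.2 tri [738.1 105.1 -68.7]
packB top [658.7  34.4] -176.8 [37. 14.] side [648.8  30.3] 178.4 tri [654.3  31.7  36.6]
packC top [ 666.2 -196.7] 158.4 [59. 17.] side [ 666.4 -199.9] 152.4 tri [ 665.1 -196.3   41.3]
88268 [275.73249649 291.46414329] ((279.49993896484375, 222.49996948242188), (558.9998779296875, 392.99993896484375), 0.0)
t=26.2 at [654.7 175.6 186.2] yaw -171.4 w=43.2 F=0.0 q7=0.93 wf=[0.2 0.5 0.1]; tilt(tool z) [-0.  0. -1.]
  turn wz units 0.01 then shift units [-0.24 -0.39  3.93]
```

```bash
python3 -m inch '[[[-0.24,-0.39,0.4,0,0,0,0],[0,0,0.8,0,0,0,0],[0,0,0.8,0,0,0,0],[0,0,0.8,0,0,0,0],[0,0,0.7,0,0,0,0],[0,0,0.4,0,0,0,0],[0,0,0,0,0,0,0],[0,0,0,0,0,0,0]]]' 30; python3 -m inch '[[[0,0,0,0,0,0,1],[0,0,0,0,0,0,1],[0,0,0,0,0,0,1],[0,0,0,0,0,0,1],[0,0,0,0,0,0,1],[0,0,0,0,0,0,1],[0,0,0,0,0,0,1]]]'
python3 -c "
from h import *
plan(666.5,161.8,29,8.5)"
```

```text
t: 27.2
tool_pos: [668.4, 160.4, -3.6]
orientation: [-0.23, 3.131, 0.001]
wrist_force: [0.3, 0.0, -0.3]
grip_width: 0.501
gripper_force: 0.0
t: 28.08
tool_pos: [667.7, 160.5, -4.2]
orientation: [-0.23, 3.133, 0.001]
wrist_force: [-0.8, 1.5, 4.3]
grip_width: 0.202
gripper_force: 30.0
t=28.1 at [667.7 160.5  30.5] yaw -171.6 w=17.5 F=30.0 q7=0.86 wf=[-0.8  1.5  4.3]; tilt(tool z) [ 0.001  0.001 -1.   ]
  turn wz units -0.02 then shift units [0.02 0.04 0.04]
```

```bash
python3 -m inch '[[[0,0,-0.3,0,0,0,1],[0,0,-0.7,0,0,0,1],[0,0,-0.9,0,0,0,1],[0,0,-0.9,0,0,0,1],[0,0,-0.6,0,0,0,1],[0,0,-0.2,0,0,0,1],[0,0,0,0,0,0,1]]]'
python3 -c "
from h import *
plan(496.2,-75.2,178,7.4)"
```

```text
t: 28.95
tool_pos: [667.3, 159.6, 138.8]
orientation: [0.23, -3.133, 0.001]
wrist_force: [-0.3, -0.2, -1.9]
grip_width: 0.201
gripper_force: 30.0
t=28.9 at [667.3 159.6 173.5] yaw -171.6 w=17.4 F=30.0 q7=0.95 wf=[-0.3 -0.2 -1.9]; tilt(tool z) [-0.001 -0.001 -1.   ]
  turn wz units 0.20 then shift units [ 5.   -5.27 -0.11]
```

```bash
python3 -m inch '[[[0,0,0,0,0,0.2,1],[0.6,-0.64,0,0,0,0,1],[0.75,-0.8,0,0,0,0,1],[0.75,-0.8,0,0,0,0,1],[0.75,-0.8,0,0,0,0,1],[0.75,-0.8,0,0,0,0,1],[0.75,-0.8,0,0,0,0,1],[0.6,-0.6,0,0,0,0,1],[0,0,0,0,0,0,1],[0,0,0,0,0,0,1]]]'
python3 -c "
from h import *
plan(496.2,-75.2,37,7.4)"
```

```text
t: 30.2
tool_pos: [498.3, -72.8, 139.1]
orientation: [-0.203, 3.135, 0.001]
wrist_force: [1.1, 0.8, -1.2]
grip_width: 0.203
gripper_force: 30.0
t=30.2 at [498.3 -72.8 173.8] yaw -172.6 w=17.7 F=30.0 q7=1.29 wf=[ 1.1  0.8 -1.2]; tilt(tool z) [ 0.     0.001 -1.   ]
  turn wz units -0.00 then shift units [ 0.06 -0.05  3.42]
```

```bash
python3 -m inch '[[[0.06,-0.05,0.5,0,0,0,1],[0,0,0.8,0,0,0,1],[0,0,0.8,0,0,0,1],[0,0,0.7,0,0,0,1],[0,0,0.4,0,0,0,1],[0,0,0.2,0,0,0,1],[0,0,0,0,0,0,1],[0,0,0,0,0,0,1]]]'; python3 -m inch '[[[0,0,0.05,0,0,0,1],[0,0,0,0,0,0,1]]]' | grep -E "pos|wrist"
```

```text
t: 31.2
tool_pos: [496.9, -75.5, 4.1]
orientation: [-0.203, 3.133, -0.001]
wrist_force: [0.4, 0.4, -1.1]
grip_width: 0.205
gripper_force: 30.0
tool_pos: [496.2, -75.9, 1.6]
wrist_force: [0.4, -0.4, -1.6]
```

Now within 1 mm of the floor. I'll release to about 30 mm opening, lift, and head toward pack B.

```bash
python3 -m inch '[[[0,0,0.02,0,0,0,1],[0,0,0,0,0,0,0.31],[0,0,0,0,0,0,0.31],[0,0,0,0,0,0,0.31],[0,0,-0.4,0,0,0,0.31],[0,0,-0.8,0,0,0,0.31],[0,0,-0.8,0,0,0,0.31],[0,0,-0.8,0,0,0,0.31],[0,0,-0.5,0,0,0,0.31],[0,0,0,0,0,0,0.31]]]'
python3 m1.py | grep -E "pack"
python3 -c "
from h import *
plan(648.2,33.3,170,5)"
```

```text
t: 32.7
tool_pos: [497.0, -75.7, 134.0]
orientation: [-0.202, 3.132, -0.002]
wrist_force: [0.2, 0.7, -0.4]
grip_width: 0.341
gripper_force: 0.0
packA top [648.8  33.6] -174.8 [56. 14.] side [601.5 260.4] 139.3 tri [ 734.7   58.3 -334.2]
packB top [648.8  33.6] -174.8 [56. 14.] side [648.1  30.5] 180.0 tri [647.4  33.1  41. ]
packC top [ 666.2 -196.8] 157.6 [59. 18.] side [ 607.5 -300.4] 90.8 tri [ 612.1 -196.9  119.1]
t=32.8 at [495.4 -75.9 166.6] yaw -172.6 w=30.0 F=0.0 q7=1.29 wf=[-0.1  0.  -0.2]; tilt(tool z) [-0.001 -0.    -1.   ]
  turn wz units 0.48 then shift units [-4.04  2.39 -0.08]
```

```bash
python3 -m inch '[[[0,0,0,0,0,0.48,0.1],[-0.7,0.4,0,0,0,0,0],[-0.8,0.5,0,0,0,0,0],[-0.8,0.5,0,0,0,0,0],[-0.8,0.5,0,0,0,0,0],[-0.8,0.4,0,0,0,0,0],[0,0,0,0,0,0,0],[0,0,0,0,0,0,0]]]'
python3 -c "
from h import *
plan(648.5,33.3,30,5)"
```

```text
t: 33.8
tool_pos: [642.4, 29.3, 131.4]
orientation: [0.137, -3.136, 0.001]
wrist_force: [-0.1, 0.4, 0.2]
grip_width: 0.5
gripper_force: 0.0
t=33.8 at [642.4  29.3 166.1] yaw -175.0 w=43.5 F=0.0 q7=1.06 wf=[-0.1  0.4  0.2]; tilt(tool z) [-0.002 -0.001 -1.   ]
  turn wz units -0.00 then shift units [-0.16  0.09  3.4 ]
```

```bash
python3 -m inch '[[[-0.16,0.09,0.4,0,0,0,0],[0,0,0.8,0,0,0,0],[0,0,0.8,0,0,0,0],[0,0,0.8,0,0,0,0],[0,0,0.6,0,0,0,0],[0,0,0,0,0,0,0],[0,0,0,0,0,0,0]]]' 30; python3 -m inch '[[[0,0,0,0,0,0,1],[0,0,0,0,0,0,1],[0,0,0,0,0,0,1],[0,0,0,0,0,0,1],[0,0,0,0,0,0,1],[0,0,0,0,0,0,1],[0,0,0,0,0,0,1]]]'; python3 -m inch '[[[0,0,-0.3,0,0,0,1],[0,0,-0.7,0,0,0,1],[0,0,-0.9,0,0,0,1],[0,0,-0.9,0,0,0,1],[0,0,-0.6,0,0,0,1],[0,0,-0.2,0,0,0,1],[0,0,0,0,0,0,1]]]'
python3 -c "
from h import *
plan(502.4,-122.8,178,7.4)"
```

```text
t: 34.67
tool_pos: [650.3, 34.1, -2.5]
orientation: [-0.137, 3.137, 0.001]
wrist_force: [-0.3, 0.5, 0.4]
grip_width: 0.498
gripper_force: 0.0
t: 35.55
tool_pos: [649.8, 33.9, -3.1]
orientation: [-0.137, 3.138, -0.0]
wrist_force: [-0.6, 0.8, 2.8]
grip_width: 0.2
gripper_force: 30.0
t: 36.42
tool_pos: [649.2, 33.5, 140.0]
orientation: [0.137, -3.138, 0.001]
wrist_force: [-0.5, -0.2, -3.5]
grip_width: 0.204
gripper_force: 30.0
t=36.4 at [649.2  33.5 174.7] yaw -175.0 w=17.8 F=30.0 q7=1.07 wf=[-0.5 -0.2 -3.5]; tilt(tool z) [-0.001 -0.    -1.   ]
  turn wz units -0.48 then shift units [ 4.14 -3.4  -0.08]
```

```bash
python3 -m inch '[[[0,0,0,0,0,-0.48,1],[0.6,-0.5,0,0,0,0,1],[0.8,-0.66,0,0,0,0,1],[0.8,-0.66,0,0,0,0,1],[0.8,-0.66,0,0,0,0,1],[0.7,-0.58,0,0,0,0,1],[0.4,-0.34,0,0,0,0,1],[0,0,0,0,0,0,1],[0,0,0,0,0,0,1]]]'
python3 -c "
from h import *
plan(502.4,-122.8,38,7.4)"
```

```text
t: 37.55
tool_pos: [504.8, -121.4, 140.4]
orientation: [-0.205, 3.134, 0.002]
wrist_force: [0.7, 0.6, -3.3]
grip_width: 0.204
gripper_force: 30.0
t=37.5 at [ 504.8 -121.4  175.1] yaw -172.5 w=17.7 F=30.0 q7=1.38 wf=[ 0.7  0.6 -3.3]; tilt(tool z) [ 0.     0.001 -1.   ]
  turn wz units 0.02 then shift units [ 0.06 -0.03  3.43]
```

```bash
python3 -m inch '[[[0.06,-0.03,0.5,0,0,0,1],[0,0,0.8,0,0,0,1],[0,0,0.8,0,0,0,1],[0,0,0.7,0,0,0,1],[0,0,0.4,0,0,0,1],[0,0,0.23,0,0,0,1],[0,0,0,0,0,0,1],[0,0,0,0,0,0,1]]]'; python3 -m inch '[[[0,0,0.02,0,0,0,1],[0,0,0,0,0,0,0.31],[0,0,0,0,0,0,0.31],[0,0,0,0,0,0,0.31],[0,0,-0.4,0,0,0,0.31],[0,0,-0.8,0,0,0,0.31],[0,0,-0.8,0,0,0,0.31],[0,0,-0.8,0,0,0,0.31],[0,0,-0.5,0,0,0,0.31],[0,0,0,0,0,0,0.31]]]'
python3 m1.py | grep -E "pack"
python3 -c "
from h import *
plan(665.6,-196.5,170,157.7)"
```

```text
t: 38.55
tool_pos: [502.9, -123.8, 4.0]
orientation: [-0.203, 3.134, -0.001]
wrist_force: [0.9, -0.8, -2.6]
grip_width: 0.204
gripper_force: 30.0
t: 39.8
tool_pos: [503.1, -123.9, 136.0]
orientation: [-0.202, 3.132, -0.002]
wrist_force: [0.2, -1.0, 0.1]
grip_width: 0.347
gripper_force: 0.0
packA top [583.9 288.8] 64.8 [23. 15.] side [601.4 260.4] 138.3 tri [580.9 280.5  81.5]
packB top [ 487.9 -125.2] 48.1 [59. 45.] side [ 665.3 -200.2] 150.6 tri [531.4 -67.5 215.6]
packC top [ 666.2 -196.8] 157.6 [59. 18.] side [ 665.3 -200.2] 150.6 tri [ 664.7 -196.7   40.9]
t=39.9 at [ 501.5 -123.9  168.6] yaw -172.6 w=30.1 F=0.0 q7=1.38 wf=[-0.2 -0.1 -0.5]; tilt(tool z) [-0.001 -0.    -1.   ]
  turn wz units 5.94 then shift units [-4.48 -0.12 -0.03]
```

```bash
python3 -m inch '[[[0,0,0,0,0,1,0.1],[0,0,0,0,0,1,0],[0,0,0,0,0,1,0],[0,0,0,0,0,1,0],[0,0,0,0,0,1,0],[0,0,0,0,0,0.94,0]]]' >/dev/null; python3 -m inch '[[[-0.7,-0.02,0,0,0,0,0],[-0.9,-0.02,0,0,0,0,0],[-0.9,-0.02,0,0,0,0,0],[-0.9,-0.02,0,0,0,0,0],[-0.8,-0.02,0,0,0,0,0],[-0.28,-0.02,0,0,0,0,0],[0,0,0,0,0,0,0],[0,0,0,0,0,0,0]]]'
python3 -c "
from h import *
plan(665.6,-196.5,30.5,157.7)"
```

```text
t: 41.65
tool_pos: [665.0, -195.3, 134.2]
orientation: [-0.605, -3.081, 0.0]
wrist_force: [0.4, 0.5, -1.5]
grip_width: 0.503
gripper_force: 0.0
t=41.6 at [ 665.  -195.3  168.9] yaw 157.8 w=43.8 F=0.0 q7=0.99 wf=[ 0.4  0.5 -1.5]; tilt(tool z) [-0.001  0.    -1.   ]
  turn wz units 0.01 then shift units [-0.02 -0.02  3.46]
```

```bash
python3 -m inch '[[[-0.02,-0.02,0.4,0,0,0,0],[0,0,0.8,0,0,0,0],[0,0,0.8,0,0,0,0],[0,0,0.8,0,0,0,0],[0,0,0.65,0,0,0,0],[0,0,0,0,0,0,0],[0,0,0,0,0,0,0]]]' 30; python3 -m inch '[[[0,0,0,0,0,0,1],[0,0,0,0,0,0,1],[0,0,0,0,0,0,1],[0,0,0,0,0,0,1],[0,0,0,0,0,0,1],[0,0,0,0,0,0,1],[0,0,0,0,0,0,1]]]'; python3 -m inch '[[[0,0,-0.3,0,0,0,1],[0,0,-0.7,0,0,0,1],[0,0,-0.9,0,0,0,1],[0,0,-0.9,0,0,0,1],[0,0,-0.6,0,0,0,1],[0,0,-0.2,0,0,0,1],[0,0,0,0,0,0,1]]]'
python3 -c "
from h import *
plan(508.6,-170.4,178,7.4)"
```

```text
t: 42.52
tool_pos: [667.5, -197.0, -2.4]
orientation: [0.607, 3.081, 0.0]
wrist_force: [0.4, 0.1, 0.1]
grip_width: 0.5
gripper_force: 0.0
t: 43.4
tool_pos: [666.9, -197.2, -3.0]
orientation: [0.607, 3.082, -0.0]
wrist_force: [-0.3, -0.1, 3.8]
grip_width: 0.202
gripper_force: 29.8
t: 44.28
tool_pos: [666.3, -197.3, 140.3]
orientation: [-0.607, -3.082, 0.0]
wrist_force: [0.8, 1.0, -2.9]
grip_width: 0.206
gripper_force: 29.8
t=44.3 at [ 666.3 -197.3  175. ] yaw 157.7 w=17.9 F=29.8 q7=1.00 wf=[ 0.8  1.  -2.9]; tilt(tool z) [-0. -0. -1.]
  turn wz units -5.94 then shift units [ 3.82  1.17 -0.08]
```

```bash
python3 -m inch '[[[0,0,0,0,0,-1,1],[0,0,0,0,0,-1,1],[0,0,0,0,0,-1,1],[0,0,0,0,0,-1,1],[0,0,0,0,0,-1,1],[0,0,0,0,0,-0.94,1]]]' >/dev/null; python3 -m inch '[[[0.6,0.18,0,0,0,0,1],[0.8,0.25,0,0,0,0,1],[0.8,0.25,0,0,0,0,1],[0.8,0.25,0,0,0,0,1],[0.7,0.2,0,0,0,0,1],[0.12,0.04,0,0,0,0,1],[0,0,0,0,0,0,1],[0,0,0,0,0,0,1]]]'
python3 -c "
from h import *
plan(508.6,-170.4,38,7.4)"
```

```text
t: 46.02
tool_pos: [510.2, -170.5, 140.5]
orientation: [-0.202, 3.134, 0.001]
wrist_force: [0.5, -0.7, -2.4]
grip_width: 0.203
gripper_force: 29.8
t=46.0 at [ 510.2 -170.5  175.2] yaw -172.6 w=17.7 F=29.8 q7=1.46 wf=[ 0.5 -0.7 -2.4]; tilt(tool z) [ 0.001  0.001 -1.   ]
  turn wz units -0.00 then shift units [0.04 0.01 3.43]
```

```bash
python3 -m inch '[[[0.04,0.01,0.5,0,0,0,1],[0,0,0.8,0,0,0,1],[0,0,0.8,0,0,0,1],[0,0,0.7,0,0,0,1],[0,0,0.4,0,0,0,1],[0,0,0.23,0,0,0,1],[0,0,0,0,0,0,1],[0,0,0,0,0,0,1]]]'; python3 -m inch '[[[0,0,0.02,0,0,0,1],[0,0,0,0,0,0,0.31],[0,0,0,0,0,0,0.31],[0,0,0,0,0,0,0.31],[0,0,-0.4,0,0,0,0.31],[0,0,-0.8,0,0,0,0.31],[0,0,-0.8,0,0,0,0.31],[0,0,-0.8,0,0,0,0.31],[0,0,-0.5,0,0,0,0.31],[-1,0,0,0,0,0,0.31]]]'; python3 -m inch '[[[-1,0,0,0,0,0,0.31],[-1,0,0,0,0,0,0.31],[-1,0,0,0,0,0,0.31],[-1,0,0,0,0,0,0.31],[0,0,0,0,0,0,0.31]]]'
python3 - <<'E'
from h import *
Ht,im=hsv("top","t9"); Hs,ims=hsv("side","s9")
for n,H in(("top",Ht),("side",Hs)):
    for a,c,r,q in comps((H[...,2]<60)&(H[...,1]<110)):
        for nm,p,z in (("lid",{"top":(414.4,247.3),"side":(365,151.5)},33),("pin",{"top":(188,205),"side":(213,273)},78),("pa",{n:proj(n,(496.2,-75.2,43))for n in("top","side")},43),("pb",{n:proj(n,(502.4,-122.8,43))for n in("top","side")},43),("pc",{n:proj(n,(508.6,-170.4,43))for n in("top","side")},43)):
            if np.hypot(*(c-p[n]))<6:
                P=pca(q,n,z); print(n,nm,a,c.round(1),P[0].round(1),round(P[1],1),P[2].round())
b=cv2.resize(im[180:320,220:460],None,fx=2.2,fy=2.2,interpolation=cv2.INTER_CUBIC); a=cv2.resize(ims[130:380,180:330],None,fx=1.8,fy=1.8,interpolation=cv2.INTER_CUBIC)
W=np.zeros((450,800,3),np.uint8); W[:308,:528]=b; W[:450,528:798]=a; cv2.imwrite("pics/v9.png",W[:,:,::-1])
E
```

```text
t: 47.02
tool_pos: [508.1, -170.4, 4.0]
orientation: [-0.203, 3.134, -0.001]
wrist_force: [-0.1, 0.6, -2.2]
grip_width: 0.204
gripper_force: 30.0
t: 48.28
tool_pos: [546.6, -167.0, 136.7]
orientation: [-0.198, 3.135, -0.006]
wrist_force: [0.2, -0.7, 0.5]
grip_width: 0.346
gripper_force: 0.0
t: 48.9
tool_pos: [707.4, -142.8, 134.1]
orientation: [-0.205, 3.134, 0.004]
wrist_force: [-1.0, -0.4, 0.1]
grip_width: 0.341
gripper_force: 0.0
top pin 46 [188.1 204.6] [581.3 281.4] 67.2 [22. 15.]
top pc 143 [351.8 233.6] [ 507.1 -170.1] -171.3 [54. 21.]
top pb 128 [335.2 235.5] [ 501.2 -123.7] -172.4 [54. 19.]
top pa 111 [318.2 237. ] [496.6 -75.9] -172.1 [53. 16.]
side lid 218 [365.3 151.4] [ 468.5 -352.6] 169.2 [86. 37.]
side pc 409 [325.2 185.5] [ 503.  -147.7] 98.2 [85. 56.]
side pa 205 [316.2 201.2] [496.1 -80.2] -178.5 [59. 36.]
side pin 110 [212.9 273.4] [582.6 278.6] 138.7 [37. 19.]
```

View pics/v9.png

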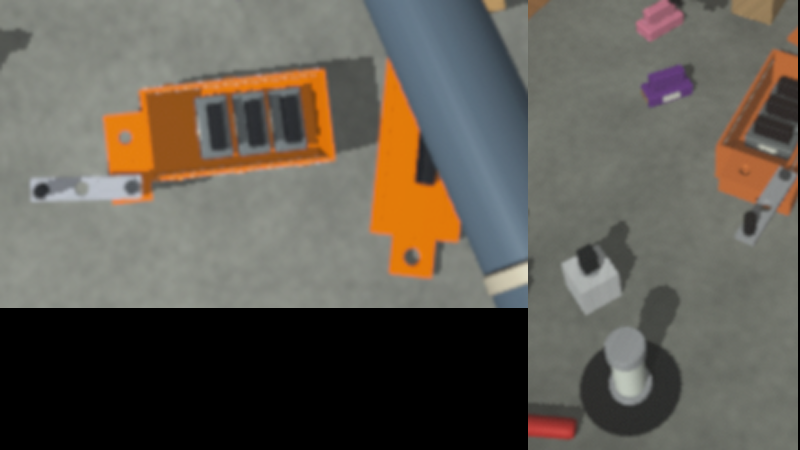

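The top view shows three packs lying flat side by side in the case, with ribs at about (318,237), (335,236) and (352,234). The side view shows the pillar upright in the middle of the mat, and the lid has not moved. I'll refine the lid's pose from the first, unobstructed picture.

```bash
cat > m3.py <<'E'
from h import *
im=cv2.imread("pics/top0.png"); H=cv2.cvtColor(im,cv2.COLOR_BGR2HSV)
m=(H[...,0]<22)&(H[...,1]>150)
q=[k for k in comps(m,1500) if k[1][0]>380 and k[1][1]>150][0][3]
g=min(comps((H[...,2]<60)&(H[...,1]<110)),key=lambda k:np.hypot(*(k[1]-[414.4,247.3])))
c,a,e=pca(g[3],"top",33); print("grip",c,a,e)
# long edges at z=16 (right edge = outermost top edge; left shows the side face down to z=8)
Rr=[];L=[]
for y in range(222,282):
    r=q[q[:,1]==y][:,0]; Rr.append(onz("top",(r.max()+.5,y),16)[:2]); L.append(onz("top",(r.min()-.5,y),8)[:2])
def fit(P):
    v=cv2.fitLine(np.array(P,np.float32),cv2.DIST_HUBER,0,.01,.01).ravel(); d=v[:2]*(1 if v[0]<0 else -1); return d,v[2:]
a1,p1=fit(Rr);a2,p2=fit(L); print("yaw edges",[np.degrees(np.arctan2(d[1],d[0])) for d in(a1,a2)])
d=a1+a2; d/=np.linalg.norm(d); n=np.array([d[1],-d[0]]) # lid +x
print("width",abs((p1-p2)@n),"centre along x",((p1+p2)/2)@n,"grip",c@n)
T=[];S=[];E=[]
for x in range(395,434): 
    k=q[q[:,0]==x][:,1]; T.append(onz("top",(x,k.min()-.5),16)[:2]@d)
for x in list(range(391,396))+list(range(421,428)):
    k=q[q[:,0]==x][:,1]; S.append(onz("top",(x,k.max()+.5),16)[:2]@d)
for x in range(401,414):
    k=q[q[:,0]==x][:,1]; E.append(onz("top",(x,k.max()+.5),16)[:2]@d)
print(np.round(T),np.round(S),np.round(E)); t,s=np.median(T),np.median(S); print("len",s-t,"tongue end",np.median(E)-t,"centre along y",(t+s)/2,"grip",c@d)
C=((p1+p2)/2@n)*n+(t+s)/2*d; print("C",C)
plan(*C,170,np.degrees(np.arctan2(d[1],d[0])))
E
python3 m3.py
```

```text
grip [ 469.92523975 -349.39813831] 174.10211217458516 [83.49041213 21.44889807]
yaw edges [np.float32(174.0918), np.float32(174.36717)]
width 114.681725 centre along x -300.2069 grip -300.37934519718704
[-596. -613. -617. -617. -617. -618. -618. -618. -616. -616. -616. -617.
 -617. -617. -618. -618. -618. -619. -616. -616. -617. -617. -617. -618.
 -618. -618. -619. -616. -616. -617. -617. -617. -618. -618. -618. -616.
 -616. -616. -617.] [-387. -388. -388. -388. -389. -385. -386. -386. -386. -387. -387. -387.] [-337. -337. -338. -338. -338. -339. -336. -336. -337. -337. -337. -338.
 -338.]
len 229.97931553169263 tongue end 279.73722830520296 centre along y -502.03730673867153 grip -502.67393128180254
C [ 469.30923626 -349.16262296]
t=49.0 at [ 705.1 -144.1  169. ] yaw -172.6 w=29.9 F=0.0 q7=1.39 wf=[-0.3  0.8 -0.5]; tilt(tool z) [-0.001  0.    -1.   ]
  turn wz units 2.64 then shift units [ 5.35 -5.69 -0.03]
```

```bash
python3 -m inch '[[[0,0,0,0,0,1,0],[0,0,0,0,0,1,0],[0,0,0,0,0,0.64,0],[0.6,-0.64,0,0,0,0,0],[0.8,-0.85,0,0,0,0,0],[0.8,-0.85,0,0,0,0,0],[0.8,-0.85,0,0,0,0,0],[0.8,-0.85,0,0,0,0,0],[0.8,-0.85,0,0,0,0,0],[0.6,-0.64,0,0,0,0,0]]]'; python3 -m inch '[[[0.15,-0.16,0,0,0,0,0],[0,0,0,0,0,0,0],[0,0,0,0,0,0,0]]]'
python3 -c "
from h import *
plan(469.5,-349.3,22,174.2)"
```

```text
t: 50.25
tool_pos: [472.8, -345.5, 134.6]
orientation: [-0.163, -3.135, 0.002]
wrist_force: [0.3, 0.4, -0.2]
grip_width: 0.501
gripper_force: 0.0
t: 50.62
tool_pos: [470.9, -347.8, 135.0]
orientation: [0.155, 3.137, 0.001]
wrist_force: [0.8, 0.0, 0.1]
grip_width: 0.499
gripper_force: 0.0
t=50.6 at [ 470.9 -347.8  169.7] yaw 174.3 w=43.4 F=0.0 q7=1.57 wf=[0.8 0.  0.1]; tilt(tool z) [ 0.001  0.    -1.   ]
  turn wz units 0.03 then shift units [ 0.03 -0.04  3.69]
```

```bash
python3 -m inch '[[[0.03,-0.04,0.4,0,0,0,0],[0,0,0.8,0,0,0,0],[0,0,0.8,0,0,0,0],[0,0,0.8,0,0,0,0],[0,0,0.6,0,0,0,0],[0,0,0.25,0,0,0,0],[0,0,0,0,0,0,0],[0,0,0,0,0,0,0]]]' 50; python3 -m inch '[[[0,0,0,0,0,0,1],[0,0,0,0,0,0,1],[0,0,0,0,0,0,1],[0,0,0,0,0,0,1],[0,0,0,0,0,0,1],[0,0,0,0,0,0,1],[0,0,0,0,0,0,1]]]'
python3 -c "
from h import *
plan(469.5,-349.3,170,174.2)"
```

```text
t: 51.62
tool_pos: [469.5, -351.1, -10.4]
orientation: [0.159, 3.136, -0.002]
wrist_force: [-0.3, 0.6, -0.1]
grip_width: 0.5
gripper_force: 0.0
t: 52.5
tool_pos: [468.7, -350.3, -11.2]
orientation: [0.159, 3.137, 0.001]
wrist_force: [-1.5, 3.3, 5.1]
grip_width: 0.205
gripper_force: 50.0
t=52.5 at [ 468.7 -350.3   23.5] yaw 174.2 w=17.8 F=50.0 q7=1.42 wf=[-1.5  3.3  5.1]; tilt(tool z) [ 0.  0. -1.]
  turn wz units 0.00 then shift units [-0.02  0.03 -3.66]
```

```bash
python3 -m inch '[[[0,0,-0.2,0,0,0,1],[0,0,-0.6,0,0,0,1],[0,0,-0.8,0,0,0,1],[0,0,-0.8,0,0,0,1],[0,0,-0.8,0,0,0,1],[0,0,-0.8,0,0,0,1],[0,0,-0.4,0,0,0,1],[0,0,0,0,0,0,1]]]' >/dev/null;  python3 -m inch '[[[0,0,0,0,0,0.5,1],[0,0,0,0,0,0.9,1],[0,0,0,0,0,1,1],[0,0,0,0,0,1,1],[0,0,0,0,0,1,1],[0,0,0,0,0,1,1],[0,0,0,0,0,1,1],[0,0,0,0,0,1,1],[0,0,0,0,0,1,1],[0,0,0,0,0,1,1]]]' >/dev/null;python3 -m inch '[[[0,0,0,0,0,1,1],[0,0,0,0,0,1,1],[0,0,0,0,0,1,1],[0,0,0,0,0,1,1],[0,0,0,0,0,1,1],[0,0,0,0,0,0.7,1],[0,0,0,0,0,0.26,1],[0,0,0,0,0,0,1],[0,0,0,0,0,0,1]]]'
python3 -c "
from h import *
plan(499.2,-98.4,190,97.4)"
```

```text
t: 55.88
tool_pos: [468.3, -350.7, 164.2]
orientation: [-2.072, -2.36, -0.0]
wrist_force: [0.0, 0.5, -4.1]
grip_width: 0.203
gripper_force: 50.0
t=55.9 at [ 468.3 -350.7  198.9] yaw 97.4 w=17.7 F=50.0 q7=0.42 wf=[ 0.   0.5 -4.1]; tilt(tool z) [-0.  0. -1.]
  turn wz units 0.01 then shift units [6.16 1.58 0.22]
```

```bash
python3 -m inch '[[[0.3,0.08,0,0,0,0,1],[0.7,0.18,0,0,0,0,1],[0.8,0.2,0,0,0,0,1],[0.8,0.2,0,0,0,0,1],[0.8,0.2,0,0,0,0,1],[0.8,0.2,0,0,0,0,1],[0.8,0.2,0,0,0,0,1],[0.7,0.2,0,0,0,0,1],[0.4,0.1,0,0,0,0,1],[0,0,0,0,0,0,1]]]'; python3 -m inch '[[[0,0,0,0,0,0,1],[0,0,0,0,0,0,1]]]' >/dev/null
python3 -c "
from h import *
plan(499.2,-98.4,99,97.4)"
```

```text
t: 57.12
tool_pos: [499.0, -99.4, 164.8]
orientation: [2.07, 2.363, 0.0]
wrist_force: [0.8, -0.6, -5.0]
grip_width: 0.205
gripper_force: 50.0
t=57.4 at [ 498.7 -102.3  199.1] yaw 97.3 w=17.8 F=50.0 q7=-0.02 wf=[-0.3  0.4 -5.5]; tilt(tool z) [-0. -0. -1.]
  turn wz units -0.03 then shift units [0.1  0.02 2.5 ]
```

```bash
python3 -m inch '[[[0.1,0.02,0.4,0,0,0,1],[0,0,0.7,0,0,0,1],[0,0,0.7,0,0,0,1],[0,0,0.5,0,0,0,1],[0,0,0.15,0,0,0,1],[0,0,0,0,0,0,1],[0,0,0,0,0,0,1],[0,0,0,0,0,0,1]]]'
python3 -c "
from h import *
plan(499.2,-98.4,89.5,97.4)"
```

```text
t: 58.38
tool_pos: [499.9, -96.9, 67.3]
orientation: [2.073, 2.359, 0.001]
wrist_force: [-0.6, -0.2, -4.1]
grip_width: 0.201
gripper_force: 50.0
t=58.4 at [499.9 -96.9 102. ] yaw 97.4 w=17.5 F=50.0 q7=-0.15 wf=[-0.6 -0.2 -4.1]; tilt(tool z) [ 0.002 -0.001 -1.   ]
  turn wz units -0.00 then shift units [-0.04 -0.02  0.31]
```

```bash
python3 -m inch '[[[0,0,0.1,0,0,0,1],[0,0,0,0,0,0,1],[0,0,0,0,0,0,1]]]'|grep -E "pos|wrist";python3 -m inch '[[[0,0,0,0,0,0,1],[0,0,0,0,0,0,1]]]'|grep -E "pos|wrist"
python3 -c "
from h import *
plan(499.2,-98.4,89.5,97.4)"
```

```text
tool_pos: [499.1, -97.0, 62.5]
wrist_force: [-0.2, -1.5, -5.2]
tool_pos: [499.1, -96.9, 62.5]
wrist_force: [0.6, -0.1, -5.0]
t=59.0 at [499.1 -96.9  97.2] yaw 97.4 w=17.6 F=50.0 q7=-0.15 wf=[ 0.6 -0.1 -5. ]; tilt(tool z) [-0. -0. -1.]
  turn wz units -0.00 then shift units [-0.04 -0.    0.19]
```

```bash
python3 -m inch '[[[-0.04,0,0,0,0,0,1],[0,0,0.05,0,0,0,1],[0,0,0,0,0,0,1]]]'|grep -E "pos|wrist";python3 -m inch '[[[0,0,0.06,0,0,0,1],[0,0,0,0,0,0,1]]]'|grep -E "pos|wrist"; python3 -m inch '[[[0,0,0.04,0,0,0,1],[0,0,0,0,0,0,1]]]'|grep -E "pos|wrist"
```

```text
tool_pos: [499.3, -98.2, 60.4]
wrist_force: [-0.4, 0.6, -5.8]
tool_pos: [499.2, -98.2, 57.9]
wrist_force: [0.3, 0.0, -4.9]
tool_pos: [499.3, -98.3, 56.4]
wrist_force: [0.4, 0.6, -5.9]
```

The rim is entering freely, about 6 mm in.

```bash
python3 -m inch '[[[0,0,0.03,0,0,0,1],[0,0,0,0,0,0,1]]]'|grep -E "pos|wrist";python3 -m inch '[[[0,0,0.04,0,0,0,1],[0,0,0,0,0,0,1]]]'|grep -E "pos|wrist"
```

```text
tool_pos: [499.4, -98.3, 55.3]
wrist_force: [0.0, -0.1, -5.6]
tool_pos: [499.6, -98.4, 54.8]
wrist_force: [-4.0, -0.1, 4.6]
```

The lid seats at exactly the expected height. I'll release, lift away and look, and locate the keeper knob.

```bash
python3 -m inch '[[[0,0,-0.02,0,0,0,0],[0,0,0,0,0,0,0],[0,0,0,0,0,0,0],[0,0,0,0,0,0,0],[0,0,0,0,0,0,0],[0,0,-0.4,0,0,0,0],[0,0,-0.8,0,0,0,0],[0,0,-0.8,0,0,0,0],[0,0,-0.8,0,0,0,0],[0,0.9,0,0,0,0,0]]]'>/dev/null; python3 -m inch '[[[0,0.9,0,0,0,0,0],[0,0.9,0,0,0,0,0],[0,0.9,0,0,0,0,0],[0,0.9,0,0,0,0,0],[0,0.9,0,0,0,0,0],[0,0,0,0,0,0,0]]]'
python3 - <<'E'
from h import *
Ht,im=hsv("top"); Hs,ims=hsv("side")
for n,H in(("top",Ht),("side",Hs)):
    for a,c,r,q in comps((H[...,2]<70)&(H[...,1]<110),8):
        for nm,p,z in (("lidgrip",{n:proj(n,(499.3,-99,99)) for n in("top","side")},99),("knob",{"top":(238.2,266.4),"side":(303,253.4)},111)):
            if np.hypot(*(c-p[n]))<6:
                P=pca(q,n,z); print(n,nm,a,c.round(1),P[0].round(1),round(P[1],1),P[2].round())
print(onz("top",(238.2,266.4),129))
b=cv2.resize(im[195:280,225:385],None,fx=3.2,fy=3.2,interpolation=cv2.INTER_CUBIC); a=cv2.resize(ims[140:280,270:360],None,fx=3,fy=3,interpolation=cv2.INTER_CUBIC)
W=np.zeros((420,790,3),np.uint8); W[:272,:512]=b; W[:420,515:785]=a; cv2.imwrite("pics/v10.png",W[:,:,::-1])
E
```

```text
t: 62.38
tool_pos: [715.3, -69.3, 167.0]
orientation: [-2.072, -2.361, -0.004]
wrist_force: [-0.4, -0.1, -0.0]
grip_width: 0.501
gripper_force: 0.0
top lidgrip 152 [329.1 235.6] [501.  -98.7] 97.6 [88. 12.]
top knob 22 [238.5 266. ] [419.4 140.6] 121.3 [14. 10.]
side lidgrip 180 [319.6 182.3] [ 500.6 -100.8] 99.6 [103.  18.]
side knob 73 [302.8 253.3] [419.6 137.1] 114.2 [33. 15.]
[419.81506567 140.08834301 129.        ]
```

View pics/v10.png

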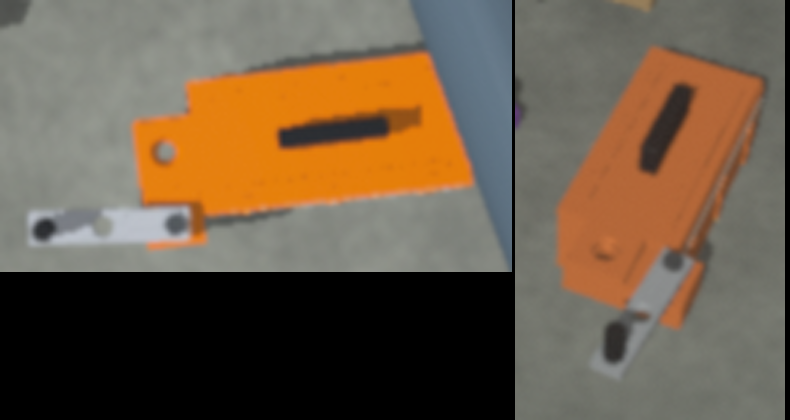

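The lid sits flat with its tongue hole at top (276,242), right over the lug hole, clear of the open keeper. The knob is at (419.6,139.7), 107.6 mm from the pivot, so the keeper stands at about 1.46 rad.

```bash
python3 -c "
from h import *
plan(419.6,139.7,200,97.4)"
```

```text
t=62.5 at [713.2 -70.2 201.7] yaw 97.4 w=43.6 F=0.0 q7=-0.15 wf=[ 0.7 -0.8  0.3]; tilt(tool z) [-0.  0. -1.]
  turn wz units 0.01 then shift units [ 6.15 -6.6   0.04]
```

```bash
python3 -m inch '[[[0.6,-0.64,0,0,0,0,0],[0.8,-0.86,0,0,0,0,0],[0.8,-0.86,0,0,0,0,0],[0.8,-0.86,0,0,0,0,0],[0.8,-0.86,0,0,0,0,0],[0.8,-0.86,0,0,0,0,0],[0.8,-0.86,0,0,0,0,0],[0.75,-0.8,0,0,0,0,0],[0,0,0,0,0,0,0],[0,0,0,0,0,0,0]]]'
python3 -c "
from h import *
plan(419.6,139.7,100,97.4)"
```

```text
t: 63.72
tool_pos: [420.3, 138.5, 167.0]
orientation: [2.073, 2.358, -0.0]
wrist_force: [-0.2, -0.3, -0.7]
grip_width: 0.499
gripper_force: 0.0
t=63.7 at [420.3 138.5 201.7] yaw 97.3 w=43.4 F=0.0 q7=-0.49 wf=[-0.2 -0.3 -0.7]; tilt(tool z) [ 0.001 -0.001 -1.   ]
  turn wz units -0.01 then shift units [ 0.03 -0.01  2.54]
```

```bash
python3 -m inch '[[[0.03,0,0.4,0,0,0,0],[0,0,0.7,0,0,0,0],[0,0,0.7,0,0,0,0],[0,0,0.5,0,0,0,0],[0,0,0.22,0,0,0,0],[0,0,0,0,0,0,0],[0,0,0,0,0,0,0]]]' 15; python3 -m inch '[[[0,0,0,0,0,0,1],[0,0,0,0,0,0,1],[0,0,0,0,0,0,1],[0,0,0,0,0,0,1],[0,0,0,0,0,0,1],[0,0,0,0,0,0,1],[0,0,0,0,0,0,1]]]'
python3 -c "
from h import *
plan(528.9,46,100,97.4)"
```

```text
t: 64.6
tool_pos: [420.6, 140.9, 66.2]
orientation: [2.073, 2.36, 0.002]
wrist_force: [0.0, -0.1, 0.5]
grip_width: 0.502
gripper_force: 0.0
t: 65.47
tool_pos: [420.1, 140.6, 65.8]
orientation: [2.073, 2.36, -0.0]
wrist_force: [-0.4, -0.9, 3.3]
grip_width: 0.201
gripper_force: 15.0
t=65.5 at [420.1 140.6 100.5] yaw 97.4 w=17.5 F=15.0 q7=-0.68 wf=[-0.4 -0.9  3.3]; tilt(tool z) [ 0. -0. -1.]
  turn wz units -0.00 then shift units [-2.69  2.39  0.01]
```

Knob gripped. I'll swing it along the arc, about 10° per row.

```bash
python3 -m inch '[[[-0.1,0.48,0,0,0,0,1],[-0.19,0.46,0,0,0,0,1],[-0.26,0.41,0,0,0,0,1],[-0.33,0.36,0,0,0,0,1],[-0.4,0.3,0,0,0,0,1],[-0.44,0.21,0,0,0,0,1],[-0.48,0.13,0,0,0,0,1],[-0.49,0.04,0,0,0,0,1],[0,0,0,0,0,0,1],[0,0,0,0,0,0,1]]]'; python3 -m inch '[[[0,0,0,0,0,0,1],[0,0,0,0,0,0,1]]]'
python3 -c "
from h import *
plan(528.9,46,100,97.4)"
```

```text
t: 66.72
tool_pos: [529.1, 45.3, 65.5]
orientation: [2.072, 2.36, -0.0]
wrist_force: [2.0, -0.9, -5.3]
grip_width: 0.202
gripper_force: 15.0
t: 66.97
tool_pos: [529.0, 46.1, 65.5]
orientation: [2.071, 2.361, 0.0]
wrist_force: [3.0, -0.9, -8.7]
grip_width: 0.199
gripper_force: 15.0
t=67.0 at [529.   46.1 100.2] yaw 97.5 w=17.3 F=15.0 q7=-0.46 wf=[ 3.  -0.9 -8.7]; tilt(tool z) [ 0.001 -0.    -1.   ]
  turn wz units 0.01 then shift units [-0.   -0.    0.01]
```

The keeper is at its target. I'll release, lift, and check its angle and the pin block's orientation.

```bash
python3 -m inch '[[[0,0,0,0,0,0,0.3],[0,0,0,0,0,0,0],[0,0,0,0,0,0,0],[0,0,0,0,0,0,0],[0,0,-0.4,0,0,0,0],[0,0,-0.8,0,0,0,0],[0,0,-0.8,0,0,0,0],[0,0,-0.5,0,0,0,0],[0,0.5,0,0,0,0,0],[0,1,0,0,0,0,0]]]'>/dev/null; python3 -m inch '[[[0,1,0,0,0,0,0],[0,1,0,0,0,0,0],[0,1,0,0,0,0,0],[0,0.5,0,0,0,0,0],[0,0,0,0,0,0,0]]]'
cat > m4.py <<'E'
from h import *
Ht,im=hsv("top"); Hs,ims=hsv("side")
m=(Ht[...,1]<40)&(Ht[...,2]>150)
for a,c,r,q in comps(m,60):
    if 230<c[0]<300 and 200<c[1]<280:
        P=pca(q,"top",93); print("bar",a,c.round(1),P[0],round(P[1],2),P[2].round())
    if np.hypot(*(c-[190,205]))<15: print("block",a,c.round(1),r,pca(q,"top",56)[:2])
for n,H in(("top",Ht),("side",Hs)):
    for a,c,r,q in comps((H[...,2]<70)&(H[...,1]<110),8):
        for nm,P0,z in (("knob",(528.9,46,111),111),("pin",(581.5,280.5,78),78),("lid",(499.3,-99,99),99)):
            if np.hypot(*(c-proj(n,P0)))<7: P=pca(q,n,z); print(n,nm,a,c.round(1),P[0].round(1),round(P[1],1))
E
python3 m4.py; python3 - <<'E'
from h import *
im=eyes.get_image("top"); b=cv2.resize(im[190:280,170:350],None,fx=4.4,fy=4.4,interpolation=cv2.INTER_CUBIC); cv2.imwrite("pics/v11.png",b[:,:,::-1])
plan(581.5,280.5,180,66)
E
```

```text
t: 68.85
tool_pos: [727.7, 72.4, 166.1]
orientation: [-2.073, -2.359, -0.002]
wrist_force: [-0.7, 0.0, 0.2]
grip_width: 0.501
gripper_force: 0.0
block 359 [188.3 205.8] ((188.90003967285156, 205.2000274658203), (22.360679626464844, 21.913463592529297), 26.56505012512207) (array([579.53744846, 285.12979526]), np.float64(-158.57296137127722))
bar 538 [275.2 237.2] [495.49897748  45.00611672] -173.05 [139.  58.]
bar 480 [260.8 254.2] [449.83553529  82.80057327] -150.31 [130.  42.]
top pin 49 [188.3 204.6] [581.3 281. ] 68.2
top knob 14 [273.5 224.3] [529.5  50. ] 90.7
side lid 178 [319.7 182.2] [ 500.6 -101.2] 99.6
side knob 63 [282.7 209.5] [530.8  45.3] 121.6
side pin 126 [213.1 273.4] [582.4 278.5] 138.8
t=69.0 at [726.2  72.  201.1] yaw 97.4 w=43.6 F=0.0 q7=-0.36 wf=[ 0.4  0.4 -0.1]; tilt(tool z) [-0. -0. -1.]
  turn wz units 6.29 then shift units [ 3.29 -5.42  0.53]
```

View pics/v11.png

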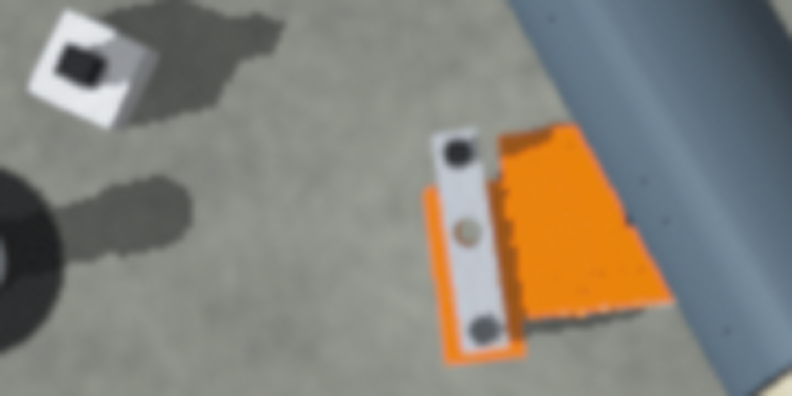

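The keeper lies across the tongue with its hole at top (276,243), over the lug hole, and its knob at (274,224). The pin head is at top (188,205), turned about 26° in the image. I'll go for the pin.

```bash
python3 -m inch '[[[0,0,0,0,0,1,0],[0,0,0,0,0,1,0],[0,0,0,0,0,1,0],[0,0,0,0,0,1,0],[0,0,0,0,0,1,0],[0,0,0,0,0,1,0],[0,0,0,0,0,0.3,0]]]'>/dev/null; python3 -m inch '[[[0.35,-0.57,0,0,0,0,0],[0.5,-0.82,0,0,0,0,0],[0.5,-0.82,0,0,0,0,0],[0.5,-0.82,0,0,0,0,0],[0.5,-0.82,0,0,0,0,0],[0.5,-0.82,0,0,0,0,0],[0.44,-0.75,0,0,0,0,0],[0,0,0,0,0,0,0],[0,0,0,0,0,0,0]]]'
python3 -c "
from h import *
plan(581.3,280.5,64.5,65.5)"
```

```text
t: 71.0
tool_pos: [582.1, 280.8, 165.9]
orientation: [2.634, 1.71, -0.0]
wrist_force: [0.1, -0.5, -0.5]
grip_width: 0.499
gripper_force: 0.0
t=71.0 at [582.1 280.8 200.6] yaw 66.0 w=43.4 F=0.0 q7=-1.23 wf=[ 0.1 -0.5 -0.5]; tilt(tool z) [ 0.    -0.001 -1.   ]
  turn wz units 0.10 then shift units [-0.02 -0.01  3.4 ]
```

```bash
python3 -m inch '[[[-0.02,-0.01,0.4,0,0,0.1,0],[0,0,0.8,0,0,0,0],[0,0,0.8,0,0,0,0],[0,0,0.8,0,0,0,0],[0,0,0.45,0,0,0,0],[0,0,0.15,0,0,0,0],[0,0,0,0,0,0,0],[0,0,0,0,0,0,0]]]' 40; python3 -m inch '[[[0,0,0,0,0,0,1],[0,0,0,0,0,0,1],[0,0,0,0,0,0,1],[0,0,0,0,0,0,1],[0,0,0,0,0,0,1],[0,0,0,0,0,0,1],[0,0,0,0,0,0,1]]]'
python3 -c "
from h import *
plan(581.5,280.5,200,65.5)"
```

```text
t: 72.0
tool_pos: [582.9, 280.7, 31.0]
orientation: [2.644, 1.697, 0.004]
wrist_force: [0.7, -0.4, 0.5]
grip_width: 0.503
gripper_force: 0.0
t: 72.88
tool_pos: [582.2, 280.2, 30.0]
orientation: [2.644, 1.697, 0.0]
wrist_force: [-1.4, -0.4, 4.2]
grip_width: 0.248
gripper_force: 40.0
t=72.9 at [582.2 280.2  64.7] yaw 65.4 w=21.6 F=40.0 q7=-1.33 wf=[-1.4 -0.4  4.2]; tilt(tool z) [ 0.  0. -1.]
  turn wz units -0.02 then shift units [-0.   -0.02 -3.38]
```

Gripped squarely at 21.6 mm. I'll pull it out vertically and check the tip in both views.

```bash
python3 -m inch '[[[0,0,-0.2,0,0,0,1],[0,0,-0.5,0,0,0,1],[0,0,-0.7,0,0,0,1],[0,0,-0.7,0,0,0,1],[0,0,-0.7,0,0,0,1],[0,0,-0.5,0,0,0,1],[0,0,-0.2,0,0,0,1],[0,0,0,0,0,0,1],[0,0,0,0,0,0,1]]]'
python3 - <<'E'
from h import *
p=readout.observe()["tool_pos"]+[0,0,34.7]; plan(481.3,39.8,205,65.5)
t=p-[0,0,58.7]; u=proj("side",t); print("pred tip side",u,"top",proj("top",t))
im=eyes.get_image("side"); x,y=int(u[0]),int(u[1]); c=cv2.resize(im[y-45:y+25,x-35:x+35],None,fx=8,fy=8,interpolation=cv2.INTER_CUBIC)
cv2.drawMarker(c,(int((u[0]-x+35)*8),int((u[1]-y+45)*8)),(0,255,0),0,14); cv2.imwrite("pics/v12.png",c[:,:,::-1])
E
```

```text
t: 74.0
tool_pos: [581.6, 279.6, 168.6]
orientation: [-2.644, -1.697, 0.003]
wrist_force: [0.4, -0.5, -1.4]
grip_width: 0.251
gripper_force: 40.0
t=74.0 at [581.6 279.6 203.3] yaw 65.4 w=21.8 F=40.0 q7=-1.24 wf=[ 0.4 -0.5 -1.4]; tilt(tool z) [-0.002 -0.001 -1.   ]
  turn wz units -0.02 then shift units [-6.49  0.2  -0.04]
pred tip side [209.96584003 257.90309182] top [183.91437197 202.76507361]
```

View pics/v12.png

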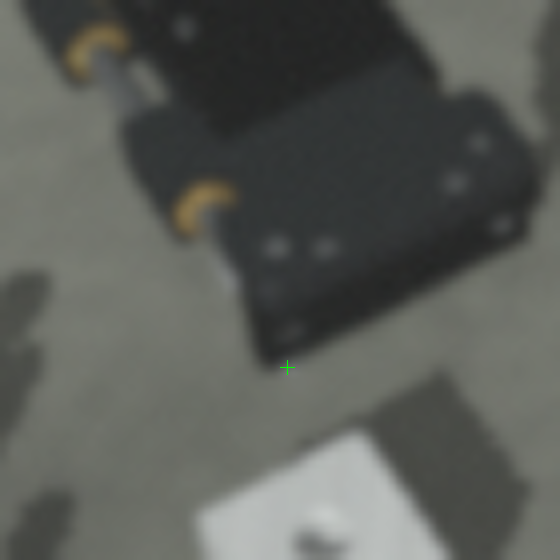

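The side view shows the block's hole empty, but the gripper body hides the pin. I'll carry it over the hole, turning to yaw 110° so the side camera sees the shank.

```bash
python3 -m inch '[[[-0.5,0.02,0,0,0,0,1],[-0.8,0.02,0,0,0,0,1],[-0.9,0.03,0,0,0,0,1],[-0.9,0.03,0,0,0,0,1],[-0.9,0.03,0,0,0,0,1],[-0.9,0.03,0,0,0,0,1],[-0.8,0.02,0,0,0,0,1],[-0.6,0.02,0,0,0,0,1],[-0.19,0,0,0,0,0,1],[0,0,0,0,0,0,1]]]'>/dev/null; python3 -m inch '[[[0,0,0,0,0,-1,1],[0,0,0,0,0,-1,1],[0,0,0,0,0,-1,1],[0,0,0,0,0,-1,1],[0,0,0,0,0,-1,1],[0,0,0,0,0,-1,1],[0,0,0,0,0,-1,1],[0,0,0,0,0,-1,1],[0,0,0,0,0,-0.9,1],[0,0,0,0,0,0,1]]]'
python3 - <<'E'
from h import *
p=readout.observe()["tool_pos"]+[0,0,34.7]; plan(481.3,39.8,170,110)
t=p-[0,0,58.7]; u=proj("side",t); print("pred tip side",u,"top",proj("top",t))
im=eyes.get_image("side"); x,y=int(u[0]),int(u[1]); c=cv2.resize(im[y-35:y+35,x-35:x+35],None,fx=8,fy=8,interpolation=cv2.INTER_CUBIC)
cv2.drawMarker(c,(int((u[0]-x+35)*8+4),int((u[1]-y+35)*8+4)),(0,255,0),0,14); cv2.imwrite("pics/v13.png",c[:,:,::-1])
E
```

```text
t: 76.55
tool_pos: [481.6, 42.0, 169.8]
orientation: [-1.803, -2.572, -0.002]
wrist_force: [-0.4, 0.8, -1.6]
grip_width: 0.248
gripper_force: 40.0
t=76.5 at [481.6  42.  204.5] yaw 110.0 w=21.6 F=40.0 q7=-0.07 wf=[-0.4  0.8 -1.6]; tilt(tool z) [ 0.     0.001 -1.   ]
  turn wz units -0.01 then shift units [-0.05 -0.03  0.86]
pred tip side [300.56844849 207.42427877] top [276.60395718 242.8713377 ]
```

View pics/v13.png

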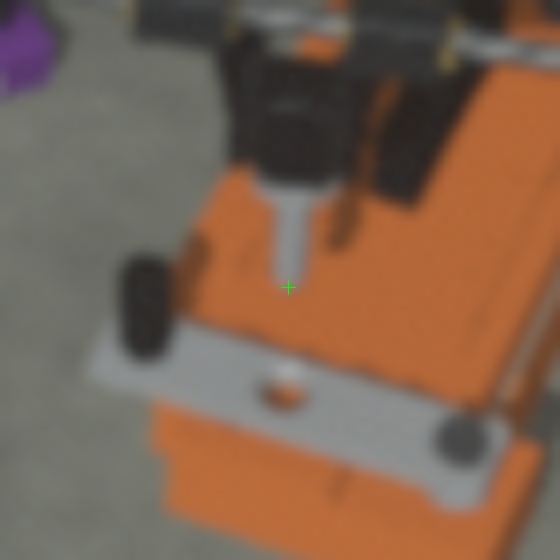

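The tip is exactly where predicted, at side (300.6,207.4). The keeper hole is at (300,219.7), matching the projected target. I'll centre and go down.

```bash
python3 -m inch '[[[-0.05,-0.03,0.3,0,0,0,1],[0,0,0.5,0,0,0,1],[0,0,0.2,0,0,0,1],[0,0,0,0,0,0,1],[0,0,0,0,0,0,1],[0,0,0,0,0,0,1]]]'|grep -E "pos|wrist"
python3 -c "
from h import *
plan(481.3,39.8,165,110)"
```

```text
tool_pos: [481.3, 38.5, 130.3]
wrist_force: [0.2, -1.0, -0.3]
t=77.3 at [481.3  38.5 165. ] yaw 109.9 w=21.3 F=40.0 q7=-0.11 wf=[ 0.2 -1.  -0.3]; tilt(tool z) [ 0.001 -0.    -1.   ]
  turn wz units -0.02 then shift units [0.03 0.01 0.  ]
```

```bash
python3 -m inch '[[[0.03,0.01,0.2,0,0,0,1],[0,0,0.2,0,0,0,1],[0,0,0.1,0,0,0,1],[0,0,0,0,0,0,1],[0,0,0,0,0,0,1]]]'|grep -E "pos|wrist"; python3 -m inch '[[[0,0,0.1,0,0,0,1],[0,0,0.1,0,0,0,1],[0,0,0,0,0,0,1],[0,0,0,0,0,0,1]]]'|grep -E "pos|wrist"
```

```text
tool_pos: [481.0, 39.8, 109.8]
wrist_force: [0.0, 0.3, -0.6]
tool_pos: [480.9, 39.8, 101.7]
wrist_force: [0.6, 0.4, -0.7]
```

```bash
python3 -m inch '[[[0,0,0.1,0,0,0,1],[0,0,0.1,0,0,0,1],[0,0,0,0,0,0,1]]]'|grep -E "pos|wrist"; python3 -m inch '[[[0,0,0.15,0,0,0,1],[0,0,0.15,0,0,0,1],[0,0,0,0,0,0,1]]]'|grep -E "pos|wrist"
```

```text
tool_pos: [480.5, 39.7, 93.3]
wrist_force: [-0.1, -0.6, -1.4]
tool_pos: [480.3, 39.6, 81.1]
wrist_force: [-0.2, -0.6, -0.7]
```

```bash
python3 -m inch '[[[0,0,0.15,0,0,0,1],[0,0,0.12,0,0,0,1],[0,0,0,0,0,0,1],[0,0,0,0,0,0,1]]]'|grep -E "pos|wrist"; python3 -m inch '[[[0,0,0.06,0,0,0,1],[0,0,0.06,0,0,0,1],[0,0,0,0,0,0,1]]]'|grep -E "pos|wrist"
```

```text
tool_pos: [480.9, 39.8, 71.0]
wrist_force: [-0.2, -0.2, -1.3]
tool_pos: [481.0, 39.6, 66.9]
wrist_force: [-2.2, -0.4, 6.8]
```

The collar rests on the keeper at exactly the expected height (tip 43 mm). I'll release, lift clear and check.

```bash
python3 -m inch '[[[0,0,-0.02,0,0,0,0.28],[0,0,0,0,0,0,0.28],[0,0,0,0,0,0,0.28],[0,0,0,0,0,0,0.28],[0,0,-0.3,0,0,0,0.28],[0,0,-0.6,0,0,0,0.28],[0,0,-0.8,0,0,0,0.28],[0,0,-0.8,0,0,0,0.28],[0,0.8,0,0,0,0,0.28],[0,0.8,0,0,0,0,0.28]]]'; python3 -m inch '[[[0,0.9,0,0,0,0,0.28],[0,0.9,0,0,0,0,0.28],[0,0.9,0,0,0,0,0.28],[0,0.9,0,0,0,0,0.28],[0,0.5,0,0,0,0,0.28],[0,0,0,0,0,0,0.28]]]'
python3 - <<'E'
from h import *
for n in("top","side"): print(n,"pin head pred",proj(n,(481.3,39.8,133)).round(1),proj(n,(481.3,39.8,97)).round(1))
im=eyes.get_image("top"); ims=eyes.get_image("side")
b=cv2.resize(im[130:280,90:310],(440,300),interpolation=cv2.INTER_CUBIC); a=cv2.resize(ims[160:250,255:345],(350,350),interpolation=cv2.INTER_CUBIC)
c=cv2.resize(ims[230:400,130:300],(240,240)); W=np.zeros((590,795,3),np.uint8); W[:300,:440]=b; W[:350,443:793]=a; W[345:585,:240]=c; cv2.imwrite("pics/v14.png",W[:,:,::-1])
E
python3 m4.py
```

```text
t: 81.35
tool_pos: [542.3, 61.3, 168.6]
orientation: [1.804, 2.569, 0.001]
wrist_force: [0.8, -0.6, 0.7]
grip_width: 0.358
gripper_force: 0.0
t: 82.1
tool_pos: [695.8, 118.1, 167.1]
orientation: [-1.803, -2.572, -0.002]
wrist_force: [-0.3, 0.5, -0.2]
grip_width: 0.362
gripper_force: 0.0
top pin head pred [277.4 242.9] [277.1 242.6]
side pin head pred [300.9 210.2] [300.3 219.4]
block 464 [188.9 205.3] ((188.90003967285156, 205.2000274658203), (22.360679626464844, 21.913463592529297), 26.56505012512207) (array([580.80056519, 283.37024648]), np.float64(-150.49946082444123))
bar 199 [269.5 228.9] [517.447464    60.42302706] 46.83 [69. 29.]
bar 498 [260.8 254.1] [450.09624704  82.91084023] -150.76 [131.  42.]
bar 172 [277.7 255.3] [447.28563553  37.77545021] -173.79 [52. 28.]
side lid 177 [319.7 182.4] [ 500.4 -100.8] 99.6
side knob 63 [282.7 209.5] [530.8  45.3] 121.6
```

View pics/v14.png

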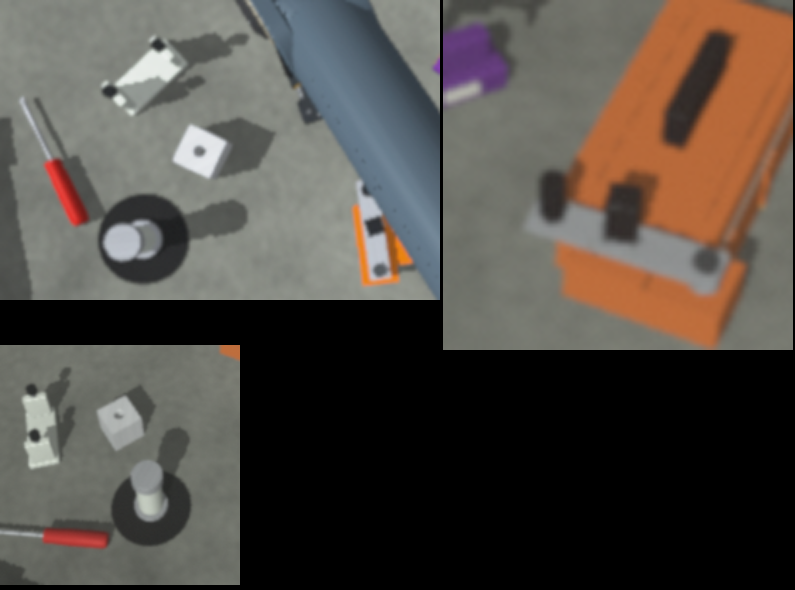

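The pin head stands on the keeper at side (301,215) with its collar down, and the knob and lid have not moved. The pillar is upright in the middle of the mat, and the cradle and screwdriver are undisturbed. I'll hand it in.

```bash
python3 -c "
from rig import arm; print(arm.job_done())"
```

```text
the job is handed in; nothing more can be done
None
```

The job is handed in, with no verdict shown: the pillar stands upright on the mat, all three battery packs lie side by side in the case, the lid is fully down, the keeper is across the tongue and the pin is fully home, all at about 82 s of the 210 s allowed.

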